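# Put the line stamps away by length in their sprung cradles

### The job

Put the three loose line stamps away by length: each goes die-down into the empty front seat of the sloped cradle that already holds a stamp of its own length. Each seat's clamp is set a little differently along the seat, so feel for the sprung paddle with the stamp's end, press it back about 13 mm (never more than 18, the spring is delicate), lower the stamp behind the low brass lip and let go, so that it lies flat on the slope between paddle and lip. Leave the stamps already in the cradles and the other desk things alone.

Things in the scene. Friction and masses are not known exactly. Their poses are not given: they have to be found in the camera images.
- stamp_short_center (a point): Loose short line stamp, 80 mm long, standing die-down on the green mat. All alike: upside-down T of pale wood on a black die: foot 30 mm wide and 12 mm high (die included), on it a grip ridge 14 mm wide, 30 mm high along the whole length (42 mm in all), about 64 g. This point: its centre, 21 mm above its underside; y along its length, z up, x across the ridge. Same both ways round.
- stamp_mid_center (a point): Loose mid line stamp, 105 mm long, standing die-down on the green mat. All alike: upside-down T of pale wood on a black die: foot 30 mm wide and 12 mm high (die included), on it a grip ridge 14 mm wide, 30 mm high along the whole length (42 mm in all), about 84 g. This point: its centre, 21 mm above its underside; y along its length, z up, x across the ridge. Same both ways round.
- stamp_long_center (a point): Loose long line stamp, 130 mm long, standing die-down on the green mat. All alike: upside-down T of pale wood on a black die: foot 30 mm wide and 12 mm high (die included), on it a grip ridge 14 mm wide, 30 mm high along the whole length (42 mm in all), about 104 g. This point: its centre, 21 mm above its underside; y along its length, z up, x across the ridge. Same both ways round.
- cradle_short: Fixed dark stand, 140 mm wide (y), origin under its centre; deck at 30 degrees, low edge to its -x (robot side). Front seat: a clamp of a low brass lip (-y end) and, facing it, an aluminium paddle 28 mm high, 26 wide, on a spring (+y end): 3 N starts it, +0.2 N per mm, hard stop at 21 mm, delicate beyond 18; gap at rest 72 mm. Behind the paddle a block 32 mm high. Back seat: no clamp.
- seat_short (a point): Middle of the floor of the 80 mm front seat. x up the slope, y left along the seat, z off the slope. Floor 36 mm wide between ledges 6 mm high. Lip at y = -40, 6 mm high, 8 thick; paddle rests at y = +32; BUT the whole clamp is set up to 12 mm either way in y, not in the readings: feel for the paddle, holding the stamp over the lip, press it back 10 to 17 mm, lower.
- cradle_mid: Fixed dark stand, 165 mm wide (y), origin under its centre; deck at 30 degrees, low edge to its -x (robot side). Front seat: a clamp of a low brass lip (-y end) and, facing it, an aluminium paddle 28 mm high, 26 wide, on a spring (+y end): 3 N starts it, +0.2 N per mm, hard stop at 21 mm, delicate beyond 18; gap at rest 97 mm. Behind the paddle a block 32 mm high. Back seat: no clamp.
- seat_mid (a point): Middle of the floor of the 105 mm front seat. x up the slope, y left along the seat, z off the slope. Floor 36 mm wide between ledges 6 mm high. Lip at y = -52.5, 6 mm high, 8 thick; paddle rests at y = +44.5; BUT the whole clamp is set up to 12 mm either way in y, not in the readings: feel for the paddle, holding the stamp over the lip, press it back 10 to 17 mm, lower.
- cradle_long: Fixed dark stand, 190 mm wide (y), origin under its centre; deck at 30 degrees, low edge to its -x (robot side). Front seat: a clamp of a low brass lip (-y end) and, facing it, an aluminium paddle 28 mm high, 26 wide, on a spring (+y end): 3 N starts it, +0.2 N per mm, hard stop at 21 mm, delicate beyond 18; gap at rest 122 mm. Behind the paddle a block 32 mm high. Back seat: no clamp.
- seat_long (a point): Middle of the floor of the 130 mm front seat. x up the slope, y left along the seat, z off the slope. Floor 36 mm wide between ledges 6 mm high. Lip at y = -65, 6 mm high, 8 thick; paddle rests at y = +57; BUT the whole clamp is set up to 12 mm either way in y, not in the readings: feel for the paddle, holding the stamp over the lip, press it back 10 to 17 mm, lower.
- paddle_short (a joint): How far the sprung paddle of the short cradle is pressed back towards +y: 0 at rest, about 0.008 with a stamp seated, 0.021 at its hard stop, in m. It does not tell where the clamp is set.
- paddle_mid (a joint): How far the sprung paddle of the mid cradle is pressed back towards +y: 0 at rest, about 0.008 with a stamp seated, 0.021 at its hard stop, in m. It does not tell where the clamp is set.
- paddle_long (a joint): How far the sprung paddle of the long cradle is pressed back towards +y: 0 at rest, about 0.008 with a stamp seated, 0.021 at its hard stop, in m. It does not tell where the clamp is set.
- sample_short_center (a point): The 80 mm stamp already lying loose in the back seat of the short cradle, 60 mm up the slope from its empty seat; same shape and axes as the loose stamps, centre point. To be left alone.
- sample_mid_center (a point): The 105 mm stamp already lying loose in the back seat of the mid cradle, 60 mm up the slope from its empty seat; same shape and axes as the loose stamps, centre point. To be left alone.
- sample_long_center (a point): The 130 mm stamp already lying loose in the back seat of the long cradle, 60 mm up the slope from its empty seat; same shape and axes as the loose stamps, centre point. To be left alone.
- inkpad: Black ink pad tin, 75 x 110 x 19 mm, loose; origin under its centre. Leave alone.
- seal: Small turned wooden hand seal, 42 mm wide, 68 mm tall, loose; origin under its centre. Leave alone.
- mug: White mug, 76 mm wide, 90 mm tall, handle to its +y, loose; origin under its centre. Leave alone.
- toycar: Yellow toy car, 75 x 38 x 31 mm, loose; origin under its centre. Leave alone.
Mind the look-alikes: they are no part of the job. Leave any blue, pink or purple look-alike of the part that bears stamp_mid_center alone.

How it is judged:
By the outcome, as a careful person would: the job done as asked, in the order asked, and still so for the second after the job is handed in, with the robot touching nothing.
It also fails if it takes over 72 s, if anything falls off the work surface, if the arm or the gripper's body presses on something with over 40 N, if the wrist force passes 120 N, or if a joint passes its speed limit or range.

### The arm

A 6-joint arm with a two-finger parallel gripper is mounted at the origin on the work surface. World frame = base frame: x ahead of the robot, y to its left, z up, the work surface at z = 0. Lengths are in m, angles in rad, forces in N, time in s.
With the tool pointing down it reaches from about 0.35 to 0.975 m from the base axis. Payload 4.9 kg.
Tool frame: the origin (TCP) lies at the very end of the fingers, on their centre line; the grasp point (between the pads) lies 19 mm behind it; z points along the fingers, y is the direction in which the jaws open and shut (so a half turn about z gives the same grasp; the last joint's range is limited). The gripper opens to 85 mm and grips with 20 to 120 N. Pads are 22 mm wide; open, the fingers measure 114 mm over their backs; the gripper's body (76 mm by 85 mm) begins 54 mm behind the grasp point. The pads swing forward as they close: fully open they stand 13 mm farther back than shut.
Start: joints at [1.052, 0.053, 1.613, -0, 1.476, -0.119], TCP at [0.243, 0.576, 0.194] pointing down, gripper open.
Joint ranges: [-3.01, 3.01], [-1.01, 2.22], [0.06, 2.58], [-1.02, 4.17], [0.09, 2.62], [-3.14, 3.14]. Speed limits (rad/s): [2.57, 2.57, 3.14, 3.14, 3.14, 3.14].

### API

Orientations are given as a unit quaternion [w, x, y, z].
In Python, from plant import monitor, eyes, manip gives the robot as it stands.
- The arm moves only by the tool step_arm, never from a script. Its argument "motion" is a list of rows, each a list of 7 numbers: the shift along the world's x, y, z scaled (see below), then the turn, a rotation vector about the world's x, y, z scaled (see below), then the closure in counts, from 0 (fully open) to 255 (shut). In form: [[x, y, z, ax, ay, az, grip], ...]. A call has 1 to 10 rows; each row is the pose to reach, as a shift and turn from the pose commanded when the call began; what a row does not reach only later rows make up. The controller multiplies each number of a shift by 0.5 m and each number of a turn by 1.5 rad. A row lasts 1/10 s, in which the tool goes at most 50 mm and 8.59 degrees, less where a joint would pass 70% of its speed; a pose out of reach is approached as far as the arm can. A call with a number of a shift or a turn outside -1 to 1 is refused whole. A call with a gripper value outside its range is refused whole. The fingers move at their own pace and stop on an object; the grip force is fixed at half the most. Time passes only in rows, so rows that repeat a pose let the fingers close. It gives the time, the measured TCP pose, the force and the opening at its end, in the units of the state.
- monitor.state(): the state, without advancing time (a new reading comes with each control period).
- eyes.grab_frame(name): name is "scene" or "side" or "wrist"; returns a dict with "pixels" (384x512x3 uint8, red, green, blue), "mtx" (3x3 intrinsics, pixels), "dist" ([k1, k2, p1, p2, k3] as OpenCV has them; the pictures are not rectified), "rvec" (rotation vector, rad) and "tvec" (3), from world to camera coordinates, as OpenCV has them; the wrist camera has in their place "hand_eye" (4x4, takes a point from camera to tool coordinates, whose origin is the TCP and whose axes are the flange's). Camera axes: x right, y down, z forward; pixel columns grow to the right and rows downward; lengths in m; the calibration is good to about 2 mm. A picture is of the moment at which its call begins: read the wrist's pose just before it. There is no depth.
- manip.job_done(): hands the job in, once; it reports no verdict.
Trained networks look in the newest picture that a camera, given by its name, has taken for a name from the list of things; names that differ only in an ending like _2 or _b are one class to them, and where a whole thing is asked for, a point or a joint stands for the part that bears it (a point fixed in the world has none). Each returns a list of dicts, best first, with "p" (0 to 1); they miss things now and then, are a little off and sometimes report something else, mostly with a low value. They report only what shows in the picture. A call takes as long as a camera call. They do not tell look-alikes from the thing itself.
- eyes.look_for(name, camera): "box" ([centre column, centre row, width, height] in pixels, round what is visible of it).
- eyes.pinpoint(name, camera): "uv" ([column, row] in pixels: a listed point, or the origin of a listed thing).
The state is a dict: "time": time; "joint_pos": joint angles; "joint_vel": joint speeds; "joint_efforts": joint torques, N m; "tool_pos": TCP position; "tool_rot": TCP orientation; "contact_force": force on the tool from outside, world axes, zero at the start; "ft_torque": the same for the moment, N m; "gripper_width": opening from 0.0 (shut) to 1.0 (fully open).
Only numpy, scipy, OpenCV 4.12 (cv2) and the standard library are available. Lean on these libraries where they do the work, as an engineer would, in place of code of your own. Each camera call takes 0.05 s, during which the arm holds its last target.

## Working session

There is one attempt and no reset: what is moved stays moved. The work goes in short steps, Python scripts to look and compute and a tool call to move; the robot and the scene stay as the last step left them, time stands still between calls to the robot, and variables do not carry over. Pictures are saved under pics/ and viewed, and the job is handed in when it is done.

Besides the shell and the picture viewer there is one more tool, called after "Call:" as name(argument=value, ...) on one line, values as JSON. step_arm: Moves the arm, as the interface text tells. Its arguments: {"type":"object","properties":{"motion":{"type":"array","items":{"type":"array","items":{"type":"number"}}}},"required":["motion"]}

```bash
ls; mkdir -p pics
cat > h.py <<'E'
import numpy as np, cv2
from plant import monitor, eyes, manip
def save(name,fn,scale=1.5):
    f=eyes.grab_frame(name); im=cv2.cvtColor(f['pixels'],cv2.COLOR_RGB2BGR)
    cv2.imwrite('pics/'+fn,cv2.resize(im,None,fx=scale,fy=scale,interpolation=cv2.INTER_CUBIC)); return f
E
python3 - <<'E'
from h import *
print(monitor.state())
for c in ['scene','side','wrist']:
    f=save(c,c+'0.png'); np.savez('f_'+c,**f)
    if c!='wrist':
        R=cv2.Rodrigues(np.array(f['rvec']))[0]; print(c,-R.T@np.array(f['tvec']),f['mtx'],f['dist'])
    for n in ['stamp_short_center','stamp_mid_center','stamp_long_center','seat_short','seat_mid','seat_long','sample_short_center','sample_mid_center','sample_long_center','cradle_short','cradle_mid','cradle_long']:
        print(c,n,[(np.round(d['uv']).tolist(),round(d['p'],2)) for d in eyes.pinpoint(n,c)][:5])
print(monitor.state()['time'])
E
```

```text
pics
{'time': 0.0, 'joint_pos': array([ 1.05200315e+00,  5.34090293e-02,  1.61430776e+00,  4.51316344e-05,
        1.47599817e+00, -1.18991771e-01]), 'joint_vel': array([-0.000959  ,  0.00057928, -0.00076648, -0.00024091, -0.00093942,
        0.00066728]), 'joint_efforts': array([-3.79379399e-04, -3.93690491e+01, -3.70174956e+01, -6.42017562e-05,
        7.05795974e-03, -7.86614976e-06]), 'tool_pos': array([0.24290082, 0.57510099, 0.19222254]), 'tool_rot': array([-3.54016211e-04,  1.98574017e-01,  9.80085319e-01, -1.00060786e-03]), 'contact_force': array([ 0.12377684, -0.37277193, -0.13593689]), 'ft_torque': array([ 0.0098711 , -0.01553662,  0.07077076]), 'gripper_width': 1.0007667517709493}
scene [ 1.14681609 -0.09780184  0.95762964] [[378.4008814    0.         253.12614589]
 [  0.         378.4008814  185.24836129]
 [  0.           0.           1.        ]] [-0.12680016  0.          0.          0.          0.        ]
scene stamp_short_center [([307.0, 170.0], 0.72), ([177.0, 254.0], 0.23)]
scene stamp_mid_center [([377.0, 206.0], 0.88), ([243.0, 191.0], 0.73), ([265.0, 159.0], 0.7
[... 1077 characters left out ...]
d [([308.0, 203.0], 0.72)]
side seat_long [([331.0, 256.0], 0.97)]
side sample_short_center [([307.0, 153.0], 0.69)]
side sample_mid_center [([324.0, 187.0], 0.66)]
side sample_long_center [([347.0, 239.0], 0.63), ([332.0, 255.0], 0.48), ([317.0, 207.0], 0.17)]
side cradle_short []
side cradle_mid [([318.0, 208.0], 0.61)]
side cradle_long [([340.0, 260.0], 0.73), ([193.0, 316.0], 0.34)]
wrist stamp_short_center []
wrist stamp_mid_center []
wrist stamp_long_center []
wrist seat_short []
wrist seat_mid [([50.0, 312.0], 0.63)]
wrist seat_long []
wrist sample_short_center []
wrist sample_mid_center []
wrist sample_long_center []
wrist cradle_short []
wrist cradle_mid []
wrist cradle_long []
1.95
```

View pics/scene0.png

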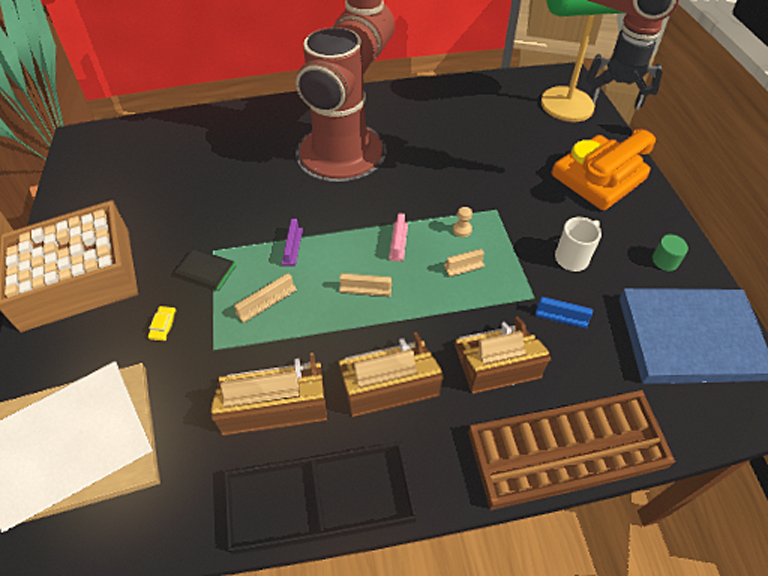

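View pics/side0.png

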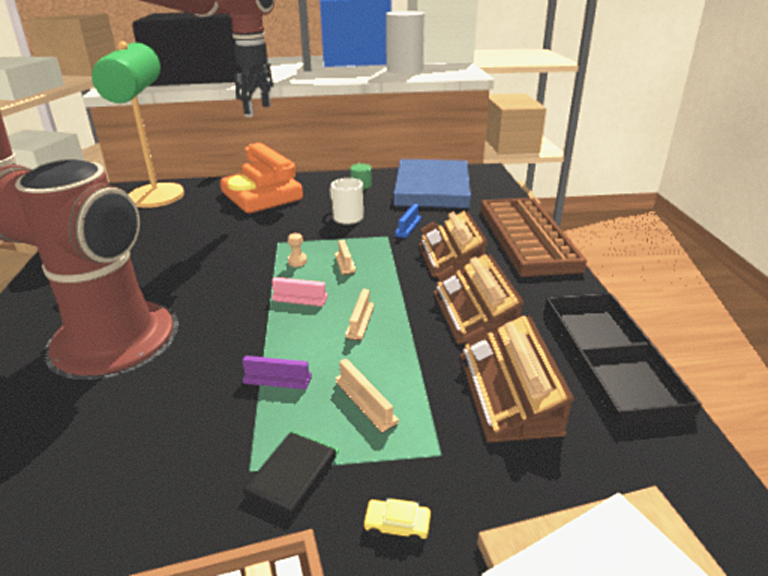

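View pics/wrist0.png

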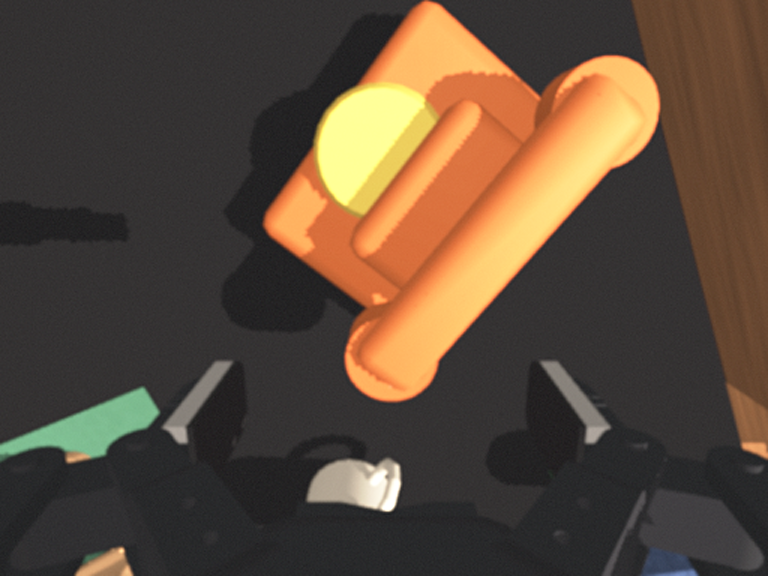

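```bash
cat >> h.py <<'E'
def cam(c):
    f=np.load('f_%s.npz'%c); R=cv2.Rodrigues(f['rvec'])[0]; return f['mtx'],f['dist'],R,f['tvec'].reshape(3)
def tri(uv1,uv2):
    P=[];n=[]
    for c,uv in (('scene',uv1),('side',uv2)):
        K,D,R,t=cam(c); P.append(np.c_[R,t]); n.append(cv2.undistortPoints(np.array([[uv]],float),K,D).reshape(2,1))
    X=cv2.triangulatePoints(P[0],P[1],n[0],n[1]); return (X[:3]/X[3]).ravel()
def onz(c,uv,z):
    K,D,R,t=cam(c); n=cv2.undistortPoints(np.array([[uv]],float),K,D).ravel()
    d=R.T@np.array([n[0],n[1],1]); o=-R.T@t; return o+d*(z-o[2])/d[2]
E
python3 - <<'E'
from h import *
np.set_printoptions(precision=3,suppress=True)
for n,a,b in [('short',(307,170),(228,173)),('mid',(243,191),(239,210)),('long',(177,200),(243,260)),('seatmid',(255,238),(308,203)),('seatlong',(178,254),(331,256)),('sampmid',(251,245),(324,187)),('samplong',(175,256),(347,239))]:
    print(n,tri(a,b),onz('scene',a,.021),onz('side',b,.021))
for z in (.03,.04): print(onz('side',(290,165),z),onz('side',(308,203),z),onz('side',(331,256),z))
E
python3 - <<'E'
import cv2
a=cv2.imread('pics/scene0.png'); b=cv2.imread('pics/side0.png')
cv2.imwrite('pics/a.png',cv2.resize(a[190:440,200:570],None,fx=2.1,fy=2.1)[:600,:800])
cv2.imwrite('pics/b.png',cv2.resize(b[190:450,260:600],None,fx=2.3,fy=2.3)[:600,:800])
E
```

```text
short [0.425 0.2   0.022] [0.417 0.204 0.021] [0.429 0.193 0.021]
mid [ 0.453 -0.01   0.015] [ 0.461 -0.012  0.021] [ 0.45  -0.015  0.021]
long [ 0.449 -0.214  0.019] [ 0.456 -0.215  0.021] [ 0.446 -0.212  0.021]
seatmid [ 0.638 -0.01   0.029] [ 0.629 -0.006  0.021] [ 0.643 -0.004  0.021]
seatlong [ 0.644 -0.225  0.026] [ 0.64  -0.225  0.021] [ 0.647 -0.222  0.021]
sampmid [ 0.679 -0.025  0.082] [ 0.649 -0.022  0.021] [0.71  0.074 0.021]
samplong [ 0.675 -0.227  0.074] [ 0.644 -0.233  0.021] [ 0.703 -0.167  0.021]
[0.631 0.206 0.03 ] [ 0.64  -0.016  0.03 ] [ 0.644 -0.231  0.03 ]
[0.627 0.187 0.04 ] [ 0.636 -0.031  0.04 ] [ 0.64  -0.242  0.04 ]
```

View pics/a.png

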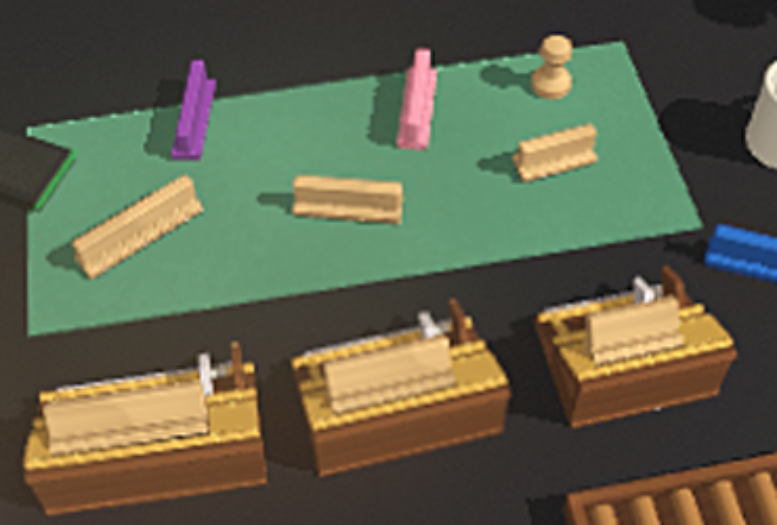

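View pics/b.png

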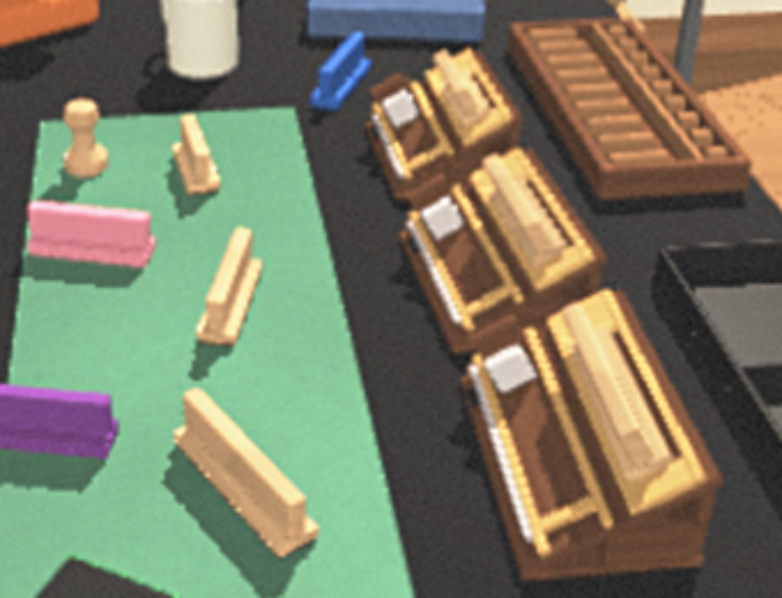

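Run:
```python
import numpy as np
np.set_printoptions(precision=4,suppress=True)
f=np.load('f_wrist.npz'); print(f['hand_eye'],f['mtx'],f['dist'])
```

```text
[[-0.0007 -0.9617 -0.2742  0.0693]
 [ 1.     -0.0008  0.     -0.0005]
 [-0.0002 -0.2742  0.9617 -0.181 ]
 [ 0.      0.      0.      1.    ]] [[314.8163   0.     257.1429]
 [  0.     314.8163 189.7926]
 [  0.       0.       1.    ]] [0.0167 0.     0.     0.     0.    ]
```

Call:
step_arm(motion=[[0.04,-0.08,0.04,0,0,-0.09,0],[0.08,-0.16,0.08,0,0,-0.18,0],[0.12,-0.24,0.12,0,0,-0.27,0],[0.16,-0.32,0.16,0,0,-0.36,0],[0.2,-0.4,0.2,0,0,-0.45,0],[0.24,-0.48,0.22,0,0,-0.54,0],[0.28,-0.55,0.22,0,0,-0.63,0],[0.32,-0.63,0.22,0,0,-0.72,0],[0.36,-0.71,0.22,0,0,-0.781,0],[0.36,-0.78,0.22,0,0,-0.781,0]])

```text
time: 2.95
tool_pos: [0.4244, 0.1835, 0.3034]
tool_rot: [0.0, 0.708, 0.706, -0.0]
contact_force: [-0.3, -0.8, 0.5]
gripper_width: 0.998
```

```bash
cat >> h.py <<'E'
from scipy.spatial.transform import Rotation as Rr
def q2R(q): return Rr.from_quat([q[1],q[2],q[3],q[0]]).as_matrix()
def wrist(fn):
    s=monitor.state(); f=save('wrist',fn); T=np.eye(4);T[:3,:3]=q2R(s['tool_rot']);T[:3,3]=s['tool_pos']
    M=T@f['hand_eye']; np.savez('pics/'+fn[:-4],M=M,K=f['mtx'],D=f['dist'],pixels=f['pixels']); return s
def wz(fn,uv,z):
    f=np.load('pics/'+fn[:-4]+'.npz'); M=f['M']; n=cv2.undistortPoints(np.array(uv,float).reshape(-1,1,2),f['K'],f['D']).reshape(-1,2)
    d=np.c_[n,np.ones(len(n))]@M[:3,:3].T; o=M[:3,3]; return o+d*((z-o[2])/d[:,2])[:,None]
def wproj(fn,P):
    f=np.load('pics/'+fn[:-4]+'.npz'); Mi=np.linalg.inv(f['M']); return cv2.projectPoints(np.array(P,float).reshape(-1,3),cv2.Rodrigues(Mi[:3,:3])[0],Mi[:3,3],f['K'],f['D'])[0].reshape(-1,2)
E
python3 - <<'E'
from h import *
print(wrist('w1.png')['tool_pos'])
for n in ['stamp_short_center','stamp_mid_center','seat_short','seat_mid','sample_short_center','sample_mid_center','cradle_short']:
    r=eyes.pinpoint(n,'wrist'); print(n,[(np.round(d['uv'],1).tolist(),round(d['p'],2)) for d in r][:4])
E
```

```text
[0.42439803 0.18351462 0.30335305]
stamp_short_center [([263.8, 137.8], 0.72)]
stamp_mid_center [([271.9, 266.6], 0.85), ([386.5, 6.5], 0.84), ([191.5, 337.7], 0.74), ([205.6, 211.1], 0.6)]
seat_short [([405.8, 139.2], 0.82)]
seat_mid [([394.4, 270.3], 0.66), ([261.1, 135.1], 0.63)]
sample_short_center [([456.3, 144.8], 0.96)]
sample_mid_center [([435.3, 286.8], 0.93)]
cradle_short [([418.4, 128.7], 0.93)]
```

View pics/w1.png

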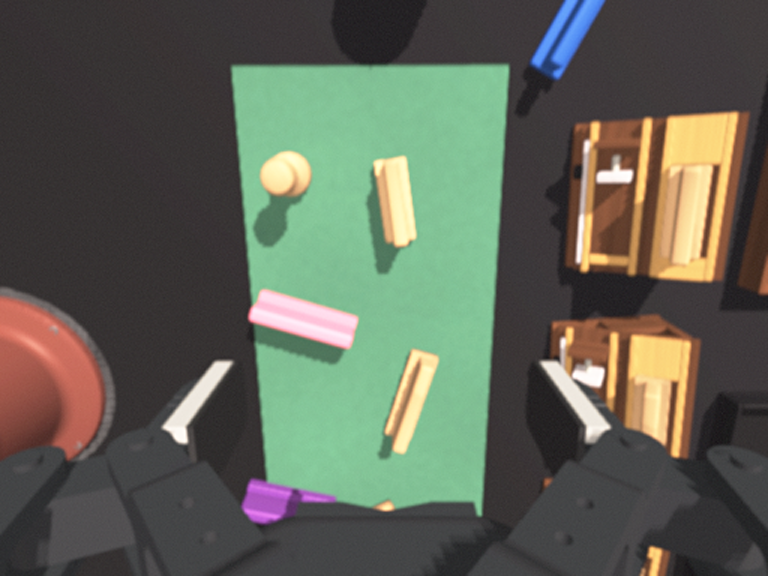

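Call:
step_arm(motion=[[0.1,0.0,0,0,0,0,0],[0.2,0.0,0,0,0,0,0],[0.3,0.02,0,0,0,0,0],[0.4,0.04,0,0,0,0,0],[0.4,0.04,0,0,0,0,0],[0.4,0.04,0,0,0,0,0]])

```text
time: 3.95
tool_pos: [0.6235, 0.2068, 0.301]
tool_rot: [-0.001, 0.707, 0.707, -0.002]
contact_force: [0.1, -0.3, 0.0]
gripper_width: 0.998
```

```bash
cat > look.py <<'E'
import sys
from h import *
fn=sys.argv[1]
print(wrist(fn)['tool_pos'])
out={}
for n in sys.argv[2:]:
    r=eyes.pinpoint(n,'wrist'); print(n,[(np.round(d['uv'],1).tolist(),round(d['p'],2)) for d in r][:4])
E
python3 look.py w2.png seat_short sample_short_center cradle_short seat_mid sample_mid_center
```

```text
[0.62348634 0.20681494 0.30103795]
seat_short [([268.8, 156.5], 0.61)]
sample_short_center [([298.4, 161.4], 0.94)]
cradle_short [([286.3, 145.6], 0.68)]
seat_mid [([269.7, 283.4], 0.87), ([298.2, 163.1], 0.48)]
sample_mid_center [([295.3, 303.3], 0.62)]
```

View pics/w2.png

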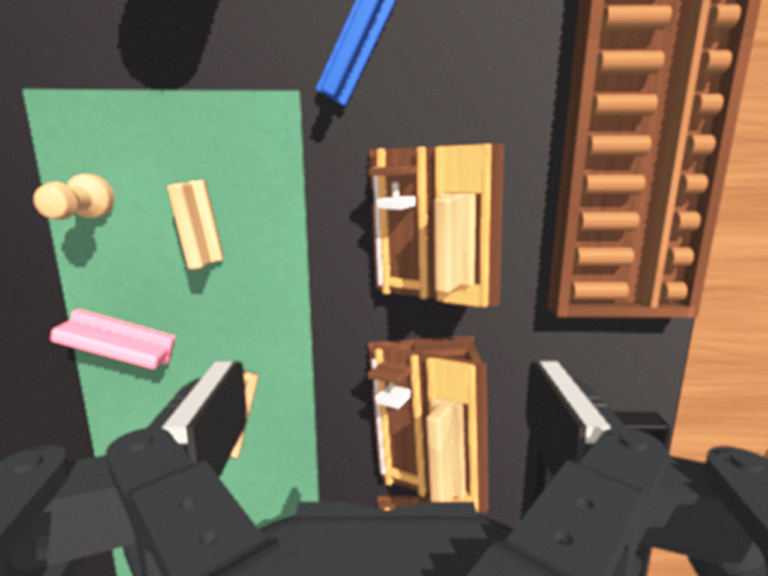

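Call:
step_arm(motion=[[-0.02,-0.1,0,0,0,0,0],[-0.04,-0.2,0,0,0,0,0],[-0.06,-0.3,0,0,0,0,0],[-0.08,-0.36,0,0,0,0,0],[-0.08,-0.36,0,0,0,0,0],[-0.08,-0.36,0,0,0,0,0]])

```text
time: 4.85
tool_pos: [0.5828, 0.0253, 0.3046]
tool_rot: [0.001, 0.708, 0.706, 0.001]
contact_force: [0.8, -0.3, -1.0]
gripper_width: 1.002
```

```bash
python3 look.py w3.png seat_mid sample_mid_center cradle_mid seat_long sample_long_center cradle_long
```

```text
[0.58278344 0.02532743 0.30455424]
seat_mid [([297.3, 173.4], 0.98)]
sample_mid_center [([329.2, 183.2], 0.97)]
cradle_mid [([312.2, 164.5], 0.62)]
seat_long [([292.1, 300.2], 0.98)]
sample_long_center [([321.5, 320.9], 0.98)]
cradle_long [([299.5, 285.4], 0.94), ([300.4, 15.5], 0.36)]
```

Call:
step_arm(motion=[[-0.06,-0.08,0,0,0,0,0],[-0.12,-0.16,0,0,0,0,0],[-0.18,-0.24,0,0,0,0,0],[-0.2,-0.32,0,0,0,0,0],[-0.2,-0.36,0,0,0,0,0],[-0.2,-0.36,0,0,0,0,0],[-0.2,-0.36,0,0,0,0,0]])

```text
time: 5.9
tool_pos: [0.4834, -0.1539, 0.3034]
tool_rot: [-0.0, 0.707, 0.707, 0.0]
contact_force: [0.2, 0.4, 0.6]
gripper_width: 1.002
```

```bash
python3 look.py w4.png stamp_long_center seat_long sample_long_center cradle_long
```

```text
[ 0.48341269 -0.15393195  0.30338778]
stamp_long_center [([229.4, 192.3], 0.91), ([401.9, 207.5], 0.32)]
seat_long []
sample_long_center [([402.5, 211.8], 0.6)]
cradle_long [([368.8, 188.4], 0.93)]
```

View pics/w3.png

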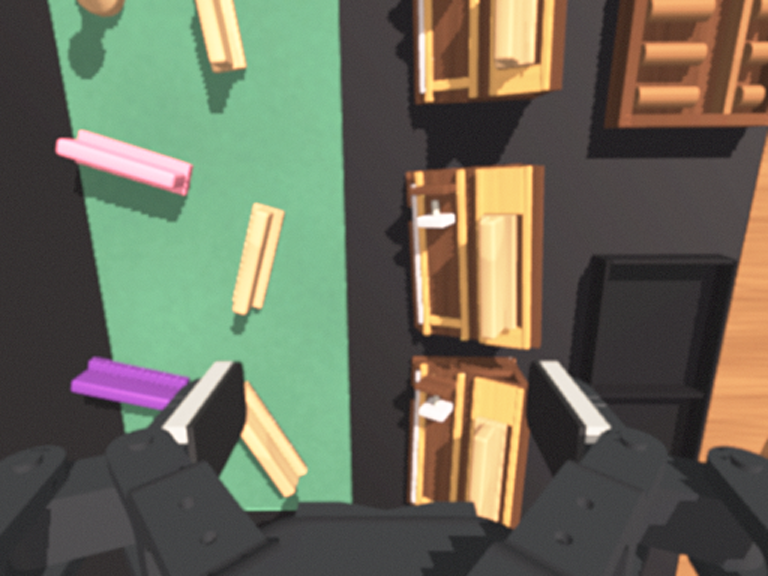

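View pics/w4.png

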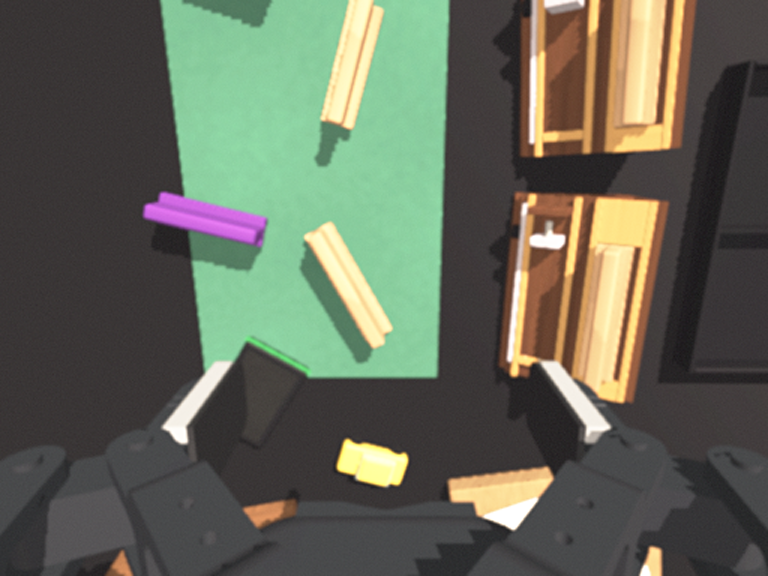

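```bash
cat > fit.py <<'E'
from h import *
from scipy.optimize import least_squares
np.set_printoptions(precision=4,suppress=True)
def proj(c,P):
    if c in('scene','side'):
        K,D,R,t=cam(c); return cv2.projectPoints(np.array(P,float).reshape(-1,3),cv2.Rodrigues(R)[0],t,K,D)[0].reshape(-1,2)
    return wproj(c+'.png',P)
s30,c30=.5,np.sqrt(.75)
def Rs(yaw):
    cz,sz=np.cos(yaw),np.sin(yaw)
    return np.array([[cz,-sz,0],[sz,cz,0],[0,0,1]])@np.array([[c30,0,-s30],[0,1,0],[s30,0,c30]])
seat={'short':{'side':(290,165),'w1':(405.8,139.2),'w2':(268.8,156.5)},
'mid':{'scene':(255,238),'side':(308,203),'w1':(394.4,270.3),'w2':(269.7,283.4),'w3':(297.3,173.4)},
'long':{'scene':(178,254),'side':(331,256),'w3':(292.1,300.2)}}
samp={'short':{'side':(307,153),'w1':(456.3,144.8),'w2':(298.4,161.4)},
'mid':{'scene':(251,245),'side':(324,187),'w1':(435.3,286.8),'w2':(295.3,303.3),'w3':(329.2,183.2)},
'long':{'scene':(175,256),'side':(347,239),'w3':(321.5,320.9),'w4':(402.5,211.8)}}
if __name__=='__main__':
  for k in seat:
    def res(p,full=False):
        S=p[:3]; Sm=S+Rs(0)@np.array([.06,p[3],.021]); r=[]
        for c,uv in seat[k].items(): r+=list(proj(c,S)[0]-uv)
        for c,uv in samp[k].items(): r+=list(proj(c,Sm)[0]-uv)
        return np.array(r)
    o=least_squares(res,[.64,0.2 if k=='short' else 0,.03,0],loss='soft_l1',f_scale=1.5)
    print(k,o.x,np.round(res(o.x),1))
E
python3 fit.py
```

```text
short [ 0.6369  0.1973  0.0304 -0.0004] [ 2.2  1.   0.2 -0.1 -1.5 -0.2 -1.2 -1.  -0.4 -1.1  1.7  1.7]
mid [ 0.6409 -0.011   0.0307 -0.0023] [-0.8  2.1 -0.  -1.4 -2.1 -0.9 -1.1 -0.2 -1.2  0.5  5.1 -0.   0.5 -0.8
 -0.8  1.2  2.3 -0.4  2.3  0.4]
long [ 0.6401 -0.2278  0.0284 -0.0029] [-1.5 -0.9 -2.  -0.4 -0.6 -0.2 -1.9  2.9  2.9 -0.4  0.5  0.1 -0.3 -1.2]
```

```bash
cat > st.py <<'E'
from fit import *
from scipy.optimize import minimize
def corners(L):
    P=[]
    for y in (-L/2,L/2):
        for x,z in ((-.015,0),(.015,0),(-.015,.012),(.015,.012),(-.007,.042),(.007,.042)): P.append((x,y,z))
    return np.array(P)
def hullmask(fn,x,y,yaw,L,sc=3):
    P=corners(L); R=Rr.from_euler('z',yaw).as_matrix(); uv=wproj(fn,P@R.T+[x,y,0.001])
    m=np.zeros((384*sc,512*sc),np.uint8)
    for i in (0,1):
        pass
    # faces: foot box hull + ridge box hull
    for idx in ([0,1,2,3,6,7,8,9],):
        cv2.fillConvexPoly(m,cv2.convexHull(np.round((uv[idx]+.5)*sc).astype(np.int32)),1)
    Pr=np.array([(sx*.007,sy*L/2,z) for sx in(-1,1) for sy in(-1,1) for z in(.012,.042)])
    uv=wproj(fn,Pr@R.T+[x,y,0.001]); cv2.fillConvexPoly(m,cv2.convexHull(np.round((uv+.5)*sc).astype(np.int32)),1)
    return m
for k,fn,L,g in (('short','w1.png',.08,(.425,.2,.1)),('mid','w1.png',.105,(.453,-.01,-.2)),('short','w2.png',.08,(.425,.2,.1)),('mid','w3.png',.105,(.453,-.01,-.2)),('long','w4.png',.13,(.449,-.214,.4))):
    im=np.load('pics/'+fn[:-4]+'.npz')['pixels']; im=cv2.resize(im,None,fx=3,fy=3,interpolation=cv2.INTER_LINEAR)
    h=cv2.cvtColor(im,cv2.COLOR_RGB2HSV); w=((h[...,0]>8)&(h[...,0]<28)&(h[...,1]>50)&(h[...,2]>110)).astype(np.uint8)
    n,lab,st,cen=cv2.connectedComponentsWithStats(w)
    c=wproj(fn,[g[0],g[1],.03])[0]*3; 
    j=min([i for i in range(1,n) if st[i,4]>800],key=lambda i:np.hypot(*(cen[i]-c))); w=(lab==j).astype(np.uint8)
    def cost(p): m=hullmask(fn,p[0]/100,p[1]/100,p[2]/10,L); return 1-(m&w).sum()/ (m|w).sum()
    best=None
    for y0 in (g[2],g[2]+.15,g[2]-.15):
        o=minimize(cost,[g[0]*100,g[1]*100,y0*10],method='Nelder-Mead',options=dict(initial_simplex=np.array([[g[0]*100+a,g[1]*100+b,y0*10+cc] for a,b,cc in((0,0,0),(1.,0,0),(0,1.,0),(0,0,1.))])))
        if best is None or o.fun<best.fun: best=o
    print(k,fn,'x,y',best.x[:2]/100,'yawdeg',np.degrees(best.x[2]/10),'IoU',1-best.fun)
    cs=cv2.findContours(hullmask(fn,best.x[0]/100,best.x[1]/100,best.x[2]/10,L),cv2.RETR_EXTERNAL,cv2.CHAIN_APPROX_NONE)[0]
E
python3 st.py
cat > ov.py <<'E'
from fit import *
import sys
S={'short':((.6369,.1973,.0304),.08),'mid':((.6409,-.011,.0307),.105),'long':((.6401,-.2278,.029),.13)}
W={'short':.14,'mid':.165,'long':.19}
def draw(fn,k,yaw,out):
    im=cv2.cvtColor(np.load('pics/'+fn+'.npz')['pixels'],cv2.COLOR_RGB2BGR)
    s0,L=S[k]; R=Rs(yaw); w=W[k]/2
    c=wproj(fn+'.png',s0)[0]; x0,y0=int(max(0,c[0]-55)),int(max(0,c[1]-65)); cr=im[y0:y0+130,x0:x0+130]; sc=4.5
    cr=cv2.resize(cr,None,fx=sc,fy=sc,interpolation=cv2.INTER_CUBIC)
    def ln(a,b,col):
        uv=wproj(fn+'.png',np.array([a,b])@R.T+s0); uv=((uv-[x0,y0]+.5)*sc).astype(int); cv2.line(cr,tuple(map(int,uv[0])),tuple(map(int,uv[1])),col,1)
    for x in(-.018,.018): ln((x,-w,.006),(x,w,.006),(255,0,255))
    for x in(.053,.067): ln((x,-L/2,.042),(x,L/2,.042),(0,0,255))
    for y in (-L/2,L/2-.008): ln((-.013,y,.006),(.013,y,.006),(0,255,0))
    return cr
outs=[draw('w1','short',0,0),draw('w2','short',0,0)]
cv2.imwrite('pics/ov_s.png',np.hstack([cv2.resize(o,(400,400*o.shape[0]//o.shape[1])) [:380] for o in outs]))
outs=[draw('w3','mid',0,0),draw('w4','long',0,0)]
cv2.imwrite('pics/ov_ml.png',np.hstack([cv2.resize(o,(400,400*o.shape[0]//o.shape[1]))[:380] for o in outs]))
E
python3 ov.py
```

```text
short w1.png x,y [0.4328 0.2051] yawdeg 8.264539386673887 IoU 0.8945003594536305
mid w1.png x,y [ 0.4507 -0.0119] yawdeg -16.558958926489126 IoU 0.9763173992834047
short w2.png x,y [0.4331 0.2059] yawdeg 6.623069637956407 IoU 0.9468008106543139
mid w3.png x,y [ 0.4506 -0.0105] yawdeg -16.936534674514434 IoU 0.9715701055352143
long w4.png x,y [ 0.4441 -0.2181] yawdeg 28.325798841057043 IoU 0.8937375498007968
```

View pics/ov_s.png

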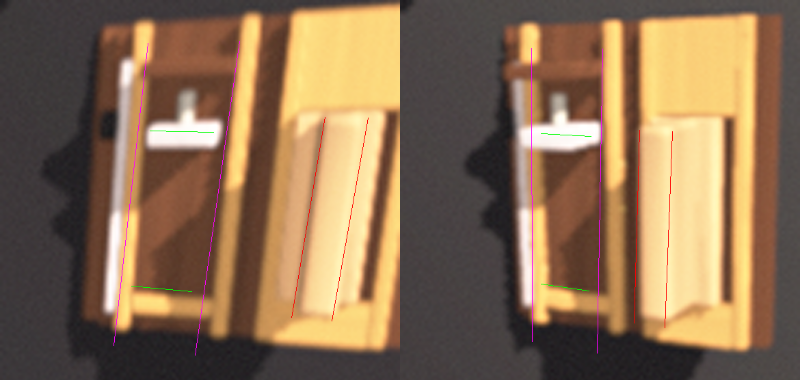

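View pics/ov_ml.png

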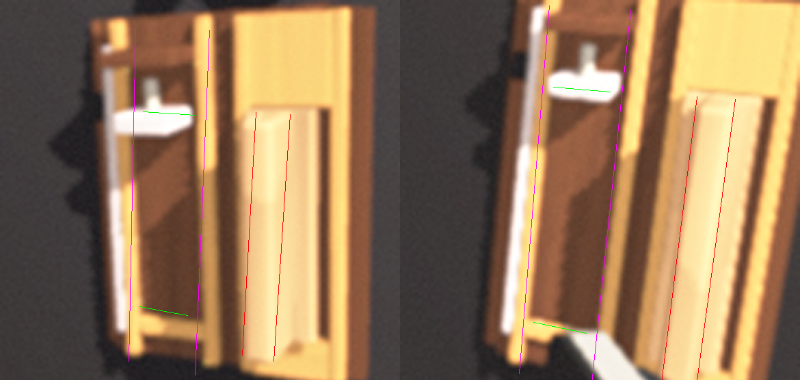

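```bash
cat > crop.py <<'E'
from fit import *
def cr(fn,x0,y0,out,w=130,h=98,sc=6):
    im=cv2.cvtColor(np.load('pics/'+fn+'.npz')['pixels'],cv2.COLOR_RGB2BGR)[y0:y0+h,x0:x0+w]
    im=cv2.resize(im,None,fx=sc,fy=sc,interpolation=cv2.INTER_CUBIC)
    for i in range(0,w,10): cv2.line(im,(i*sc,0),(i*sc,4+(6 if i%50==0 else 0)),(255,255,0),1); cv2.putText(im,str(x0+i),(i*sc,20),0,.4,(255,255,0),1)
    for j in range(0,h,10): cv2.line(im,(0,j*sc),(5,j*sc),(255,255,0),1); cv2.putText(im,str(y0+j),(6,j*sc+4),0,.4,(255,255,0),1)
    cv2.imwrite('pics/'+out,im)
cr('w1',375,70,'c1.png',125,122,4.8.__int__() if 0 else 5)
cr('w2',240,90,'c2.png',110,120,5)
cr('w3',265,105,'c3.png',110,130,4)
cr('w4',325,120,'c4.png',130,120,5)
E
sed -i 's/4.8.__int__() if 0 else 5/4/' crop.py
python3 crop.py
```

```text
(no output)
```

View pics/c1.png

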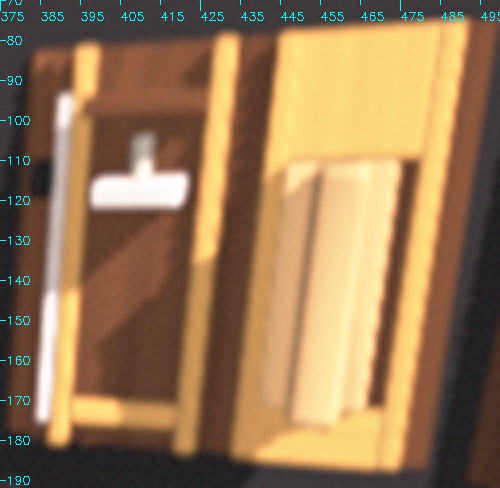

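View pics/c2.png

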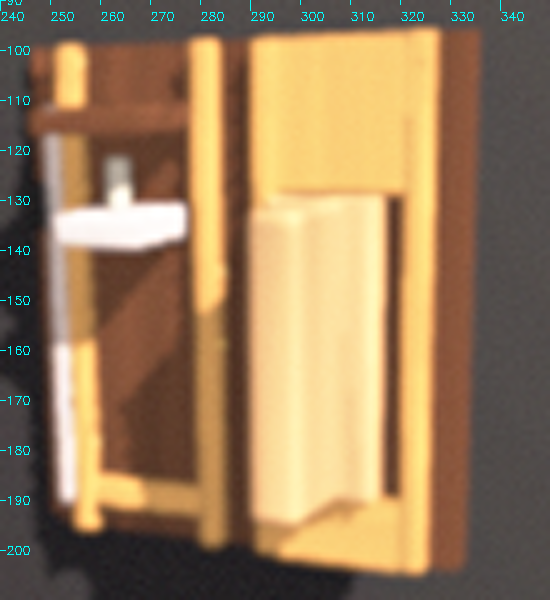

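View pics/c3.png

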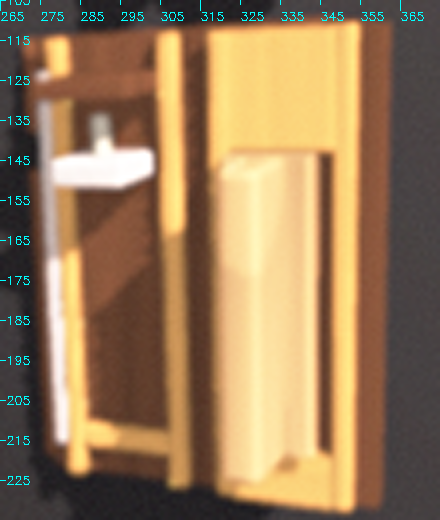

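View pics/c4.png

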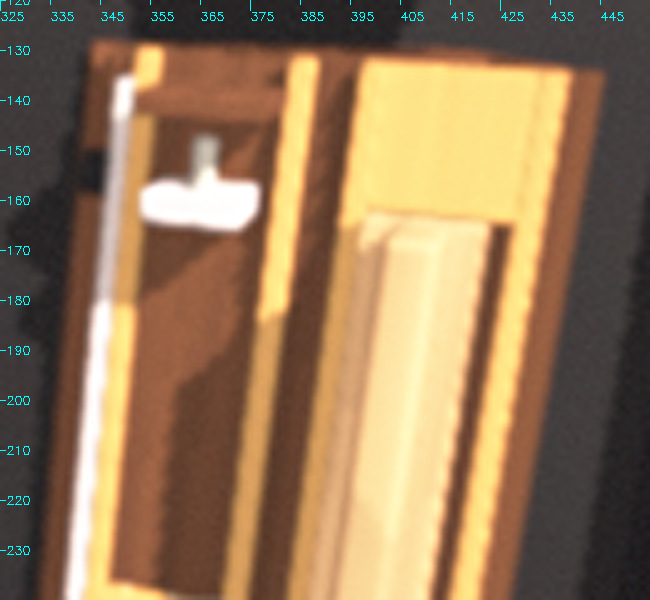

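```bash
cat > fit2.py <<'E'
from fit import *
obs={'short':[('w1',.07,.004,[(400,81.25),(392.5,180)],[(429.25,78.75),(418.5,183)]),('w2',.07,0,[(257.6,99),(260.4,195)],[(277.8,98),(279.8,199)])],
'mid':[('w3',.0825,0,[(282.25,114.5),(287.5,222.5)],[(304.5,113),(307.5,226)])],
'long':[('w4',.095,0,[(357.6,129.6),(347.4,232)],[(383.4,131.2),(369.8,238)])]}
g={'short':(.637,.197),'mid':(.641,-.011),'long':(.640,-.228)}
for k in obs:
    def res(p,zf=None):
        S=np.array([p[0],p[1],p[3]]); R=Rs(p[2]); r=[]
        for fn,w,zl,l,rr in obs[k]:
            for x,z,ob in((-.018,zl,l),(.018,.006,rr)):
                uv=proj(fn,np.array([(x,w,z),(x,-w,z)])@R.T+S)
                r+=list((uv-np.array(ob)-[.0,0])[0])
                if k=='long':
                    t=(ob[1][1]-uv[0][1])/(uv[1][1]-uv[0][1]); r+=[(uv[0]+t*(uv[1]-uv[0])-ob[1])[0],0]
                else: r+=list((uv-np.array(ob))[1])
        r=np.array(r); 
        return np.r_[r,(p[3]-.030)/.0015]
    o=least_squares(res,[*g[k],0,.03]); print(k,o.x,'yaw',np.degrees(o.x[2]),np.round(o.fun,1))
E
python3 fit2.py
```

```text
short [0.6406 0.2069 0.0381 0.0309] yaw 2.1808321160551434 [-0.4 -0.3 -0.8 -0.2  0.2  0.1  0.1 -0.7 -0.4  0.5  0.3 -0.1  0.5  0.6
  0.4 -0.1  0.6]
mid [ 0.6407 -0.0069  0.0686  0.0304] yaw 3.929692027552238 [ 0.1 -0.1 -0.  -0.9 -0.2  0.7  0.1  0.1  0.3]
long [ 0.6427 -0.2215 -0.0176  0.03  ] yaw -1.0100405990061514 [ 0.  -0.1 -0.2  0.  -0.1  0.1  0.3  0.  -0. ]
```

```bash
python3 - <<'E'
from fit import *
seats={'short':((.6406,.2069,.0309),.0381),'mid':((.6407,-.0069,.0304),.0686),'long':((.6427,-.2215,.030),-.0176)}
def inseat(k,fn,uv,z):
    S,yaw=seats[k]; R=Rs(yaw); f=np.load('pics/'+fn+'.npz'); M=f['M']; n=cv2.undistortPoints(np.array([[uv]],float),f['K'],f['D']).ravel()
    d=R.T@M[:3,:3]@np.array([n[0],n[1],1]); o=R.T@(M[:3,3]-S); return o+d*(z-o[2])/d[2]
# lip inner top edge, paddle face near top (z=.028)
print('short lip',inseat('short','w2',(270,186),.006),inseat('short','w1',(406,169.5),.006))
print('short paddle top front',inseat('short','w2',(264,137.5),.028))
print('mid lip',inseat('mid','w3',(296,210.5),.006)); print('mid paddle',inseat('mid','w3',(288,150.5),.028))
print('long lip',inseat('long','w4',(350,235.8),.006)); print('long paddle',inseat('long','w4',(363,164.5),.028))
from st import corners
E
python3 - <<'E'
import sys; sys.argv=['x']
exec(open('st.py').read().split('for k,fn,L,g')[0])
def ov(fn,x,y,yaw,L,sc=6):
    im=cv2.cvtColor(np.load('pics/'+fn+'.npz')['pixels'],cv2.COLOR_RGB2BGR); c=wproj(fn+'.png',[x,y,.02])[0].astype(int)
    x0,y0=max(c[0]-32,0),max(c[1]-45,0); cr=cv2.resize(im[y0:y0+90,x0:x0+65],None,fx=sc,fy=sc,interpolation=cv2.INTER_CUBIC)
    R=Rr.from_euler('z',np.radians(yaw)).as_matrix(); uv=((wproj(fn+'.png',corners(L)@R.T+[x,y,.001])-[x0,y0]+.5)*sc).astype(int)
    for a,b in ((4,5),(10,11),(4,10),(5,11),(2,8),(3,9),(2,3),(8,9)): cv2.line(cr,tuple(map(int,uv[a])),tuple(map(int,uv[b])),(255,0,0) if a>3 and b>9 or a==4 else (0,0,255),1)
    return cv2.resize(cr,(390,540))[:540]
cv2.imwrite('pics/os.png',np.hstack([ov('w2',.433,.2055,6.6,.08),ov('w4',.4441,-.2181,28.3,.13)]))
E
```

```text
short lip [ 0.0018 -0.0523  0.006 ] [ 0.0002 -0.0526  0.006 ]
short paddle top front [0.0066 0.021  0.028 ]
mid lip [ 0.     -0.0596  0.006 ]
mid paddle [0.0014 0.0356 0.028 ]
long lip [-0.0117 -0.0682  0.006 ]
long paddle [0.0004 0.0502 0.028 ]
short w1.png x,y [0.4328 0.2051] yawdeg 8.264539386673887 IoU 0.8945003594536305
mid w1.png x,y [ 0.4507 -0.0119] yawdeg -16.558958926489126 IoU 0.9763173992834047
short w2.png x,y [0.4331 0.2059] yawdeg 6.623069637956407 IoU 0.9468008106543139
mid w3.png x,y [ 0.4506 -0.0105] yawdeg -16.936534674514434 IoU 0.9715701055352143
long w4.png x,y [ 0.4441 -0.2181] yawdeg 28.325798841057043 IoU 0.8937375498007968
```

View pics/os.png

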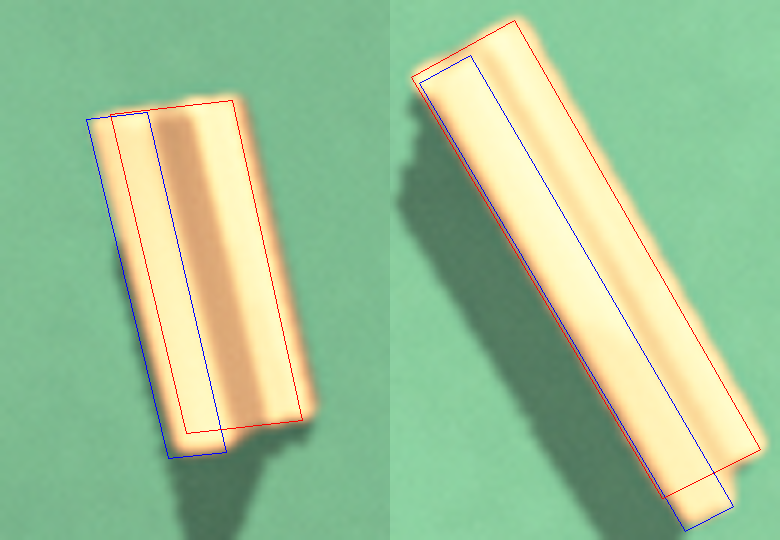

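Call:
step_arm(motion=[[-0.01,0.09,0,0,0,0.02,130],[-0.02,0.18,0,0,0,0.04,130],[-0.04,0.27,-0.04,0,0,0.06,130],[-0.05,0.36,-0.08,0,0,0.08,130],[-0.06,0.45,-0.12,0,0,0.081,130],[-0.08,0.54,-0.16,0,0,0.081,130],[-0.097,0.62,-0.2,0,0,0.081,130],[-0.097,0.69,-0.26,0,0,0.081,130],[-0.097,0.719,-0.34,0,0,0.081,130],[-0.097,0.719,-0.38,0,0,0.081,130]])

```text
time: 7.15
tool_pos: [0.4321, 0.2073, 0.11]
tool_rot: [-0.001, 0.661, 0.75, -0.002]
contact_force: [0.1, -0.0, 0.3]
gripper_width: 0.489
```

```bash
python3 look.py w5.png; python3 -c "
from h import *
s=monitor.state();print(s['tool_pos'],s['gripper_width'])
exec(open('ovs.py').read()) if 0 else None"
```

```text
[0.43206018 0.20725798 0.1099807 ]
[0.43038856 0.20584489 0.10711587] 0.4920121292553274
```

View pics/w5.png

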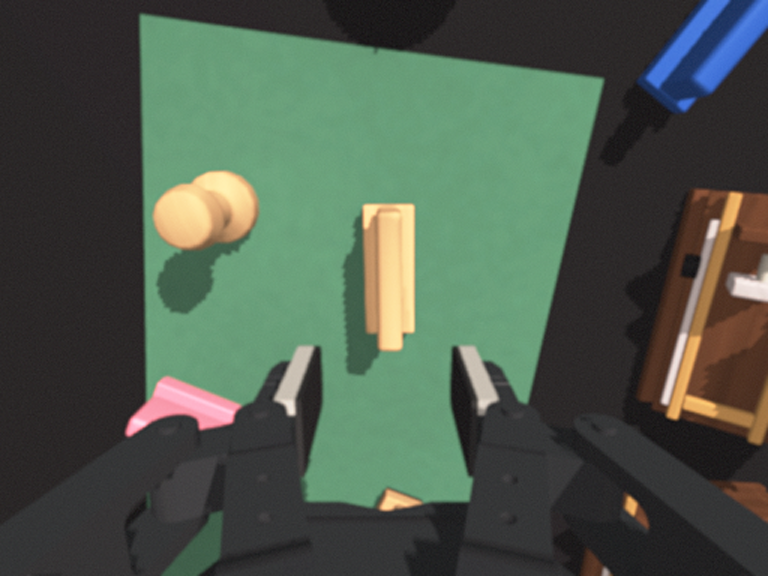

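Run:
```python
from h import *
for z,uv in ((.043,[(259.5,140.5),(260.5,233)]),(.013,[(259.5,136.5),(260,222)])):
    p=wz('w5.png',uv,z); print(p,p.mean(0),np.linalg.norm(p[0]-p[1]),np.degrees(np.arctan2(-(p[0]-p[1])[0],(p[0]-p[1])[1])))
s=monitor.state();print(s['tool_pos'],s['tool_rot'])
```

```text
[[0.42873367 0.24568947 0.043     ]
 [0.43951997 0.16796163 0.043     ]] [0.43412682 0.20682555 0.043     ] 0.07847267813311735 7.900481069474306
[[0.42882697 0.24547486 0.013     ]
 [0.43945591 0.16598839 0.013     ]] [0.43414144 0.20573163 0.013     ] 0.08019397526449852 7.616413746412643
[0.43038856 0.20584489 0.10711587] [-0.00257599  0.66168484  0.74976677 -0.00403967]
```

Call:
step_arm(motion=[[0,0.003,-0.04,0,0,0.005,130],[0,0.003,-0.1,0,0,0.005,130],[0,0.003,-0.15,0,0,0.005,130],[0,0.003,-0.18,0,0,0.005,130],[0,0.003,-0.19,0,0,0.005,130],[0,0.003,-0.192,0,0,0.005,130]])

```text
time: 7.8
tool_pos: [0.4348, 0.2069, 0.0178]
tool_rot: [-0.0, 0.66, 0.751, -0.0]
contact_force: [-0.3, 0.4, 0.4]
gripper_width: 0.491
```

```bash
cat > s.py <<'E'
from h import *
np.set_printoptions(precision=4,suppress=True)
s=monitor.state(); R=q2R(s['tool_rot'])
print('pos',s['tool_pos'],'F',s['contact_force'],'T',s['ft_torque'],'w',s['gripper_width'],'toolz',R[:,2],'tooly',R[:,1],'t',s['time'])
E
python3 s.py
```

```text
pos [0.4348 0.2069 0.0178] F [-0.2879  0.4111  0.4453] T [-0.0279 -0.049  -0.009 ] w 0.4908832518734183 toolz [-0.0001 -0.     -1.    ] tooly [ 0.9917  0.1284 -0.0001] t 7.8
```

Close.

Call:
step_arm(motion=[[0,0,0,0,0,0,255],[0,0,0,0,0,0,255],[0,0,0,0,0,0,255],[0,0,0,0,0,0,255],[0,0,0,0,0,0,255]])

```text
time: 8.3
tool_pos: [0.435, 0.2068, 0.0179]
tool_rot: [0.0, 0.66, 0.751, 0.0]
contact_force: [0.4, 0.1, -0.1]
gripper_width: -0.002
```

```bash
python3 s.py; python3 look.py w6.png
```

```text
pos [0.435  0.2068 0.0179] F [ 0.4441  0.1492 -0.1449] T [-0.0288  0.0164 -0.0496] w -0.0015766091026822623 toolz [ 0.0006  0.0002 -1.    ] tooly [0.9918 0.1281 0.0006] t 8.3
[0.43499812 0.20676647 0.01787603]
```

View pics/w6.png

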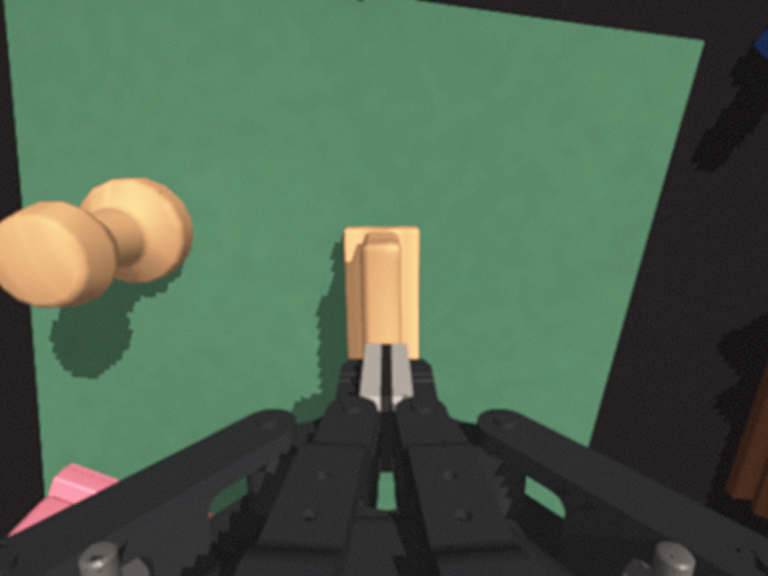

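Run:
```python
from h import *
s=monitor.state(); p=s['tool_pos']; R=q2R(s['tool_rot'])
for d in (0,-.019,-.04): print(d, wproj('w6.png',p+R[:,2]*d)*1.5)
print(wproj('w5.png',[.4304,.2058,.107])*1.5)
c=np.array([.434,.206,0]); a=R[:,0]
print([wproj('w6.png',c+a*y+np.array([0,0,z]))[0]*1.5 for y in(.04,-.04) for z in (.013,.043)])
for z in (.0,.013,.043): print(z, wz('w6.png',[(382/1.5,228/1.5)],z), wz('w6.png',[(345/1.5,228/1.5),(418/1.5,228/1.5)],z))
print(wz('w6.png',[(365/1.5,240/1.5),(400/1.5,240/1.5)],.043))
```

```text
0 [[385.50811488 325.80010805]]
-0.019 [[385.4759821  344.17724257]]
-0.04 [[385.43159797 369.55470808]]
[[381.40044505 326.08292192]]
[array([382.9376499 , 228.16140403]), array([382.44664025, 242.43518193]), array([383.36479371, 408.20775689]), array([382.99939968, 449.76248583])]
0.0 [[0.42866346 0.24361441 0.        ]] [[0.41313052 0.24161706 0.        ]
 [0.44377858 0.24555326 0.        ]]
0.013 [[0.42849874 0.24568631 0.013     ]] [[0.41398118 0.24381952 0.013     ]
 [0.44262579 0.24749842 0.013     ]]
0.043 [[0.42811863 0.25046762 0.043     ]] [[0.41594425 0.24890214 0.043     ]
 [0.43996552 0.25198724 0.043     ]]
[[0.422989   0.24574534 0.043     ]
 [0.43458924 0.24723497 0.043     ]]
```

Run:
```python
from h import *
f=save('side','s7.png'); g=save('scene','sc7.png')
a=cv2.imread('pics/s7.png')[150:400,200:500]; b=cv2.imread('pics/sc7.png')[100:350,350:650]
cv2.imwrite('pics/z7.png',np.hstack([cv2.resize(a,(400,333)),cv2.resize(b,(400,333))]))
s=monitor.state()
import fit
for c in('side','scene'): print(fit.proj(c,s['tool_pos'])*1.5)
```

```text
[[344.6202 257.6525]]
[[463.9606 262.0061]]
```

View pics/z7.png

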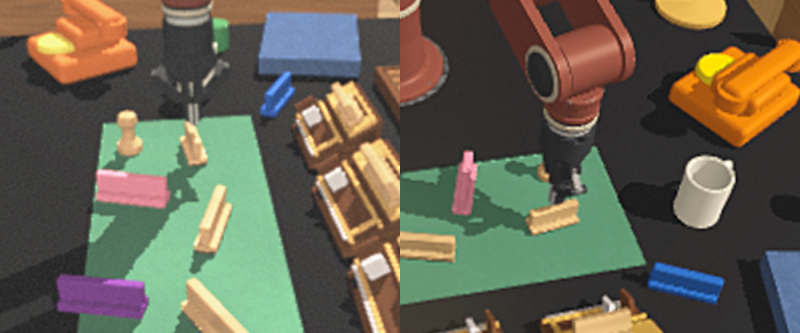

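Run:
```python
from h import *
a=cv2.imread('pics/s7.png')[200:300,290:400]; b=cv2.imread('pics/sc7.png')[180:290,420:540]
cv2.imwrite('pics/z8.png',np.hstack([cv2.resize(a,(400,400)),cv2.resize(b,(400,400))]))
print(tri((345/1.5,241/1.5),(0,0)) if 0 else tri((481/1.5,246/1.5),(345/1.5,241/1.5)))
```

```text
[0.43265477 0.23919397 0.04785965]
```

View pics/z8.png

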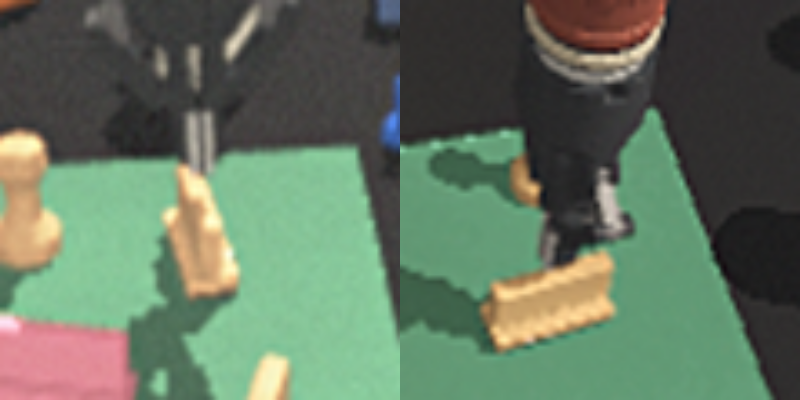

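Run:
```python
from h import *
import fit
s=monitor.state(); p=s['tool_pos'];R=q2R(s['tool_rot'])
for d in (0,.01,.02,.025,.03,.04,.05):
    print(d,[fit.proj(c,p-R[:,2]*d)[0]*1.5 for c in('side','scene')], [wproj('w6.png',p-R[:,2]*d+R[:,0]*e)[0]*1.5 for e in (-.011,.011)])
```

```text
0 [array([344.6202, 257.6525]), array([463.9606, 262.0061])] [array([385.257 , 350.5482]), array([385.201 , 300.1132])]
0.01 [array([344.4068, 253.5819]), array([464.4637, 259.0384])] [array([385.2359, 360.8868]), array([385.1762, 308.1023])]
0.02 [array([344.1917, 249.4751]), array([464.9729, 256.0316])] [array([385.2125, 372.3525]), array([385.1487, 316.9904])]
0.025 [array([344.0836, 247.408 ]), array([465.2298, 254.5133])] [array([385.1998, 378.5674]), array([385.1337, 321.8205])]
0.03 [array([343.975 , 245.3317]), array([465.4883, 252.985 ])] [array([385.1863, 385.141 ]), array([385.1179, 326.9387])]
0.04 [array([343.7565, 241.1513]), array([466.0098, 249.8977])] [array([385.157 , 399.4965]), array([385.0831, 338.1496])]
0.05 [array([343.5363, 236.9334]), array([466.5377, 246.7692])] [array([385.1238, 415.7272]), array([385.0436, 350.8804])]
```

Call:
step_arm(motion=[[0,0,0,0,0,0,130],[0,0,0,0,0,0,130],[0,0,0,0,0,0,130],[0,0,-0.02,0,0,0,130],[0,0,-0.04,0,0,0,130],[0,0,-0.04,0,0,0,130],[0,0,-0.04,0,0,0,130]])

```text
time: 9.15
tool_pos: [0.434, 0.2065, -0.0034]
tool_rot: [-0.0, 0.66, 0.751, -0.001]
contact_force: [0.6, 1.3, 1.0]
gripper_width: 0.492
```

```bash
python3 s.py; python3 look.py w9.png;python3 -c "
from h import *
save('scene','sc9.png');b=cv2.imread('pics/sc9.png')[180:290,420:540];cv2.imwrite('pics/z9.png',cv2.resize(b,(600,550)))"
```

```text
pos [ 0.434   0.2065 -0.0034] F [0.5619 1.2532 1.02  ] T [-0.037   0.0242 -0.0121] w 0.4918135746522302 toolz [-0.0018 -0.0005 -1.    ] tooly [ 0.9917  0.1282 -0.0018] t 9.15
[ 0.43402536  0.20648518 -0.00342919]
```

View pics/w9.png

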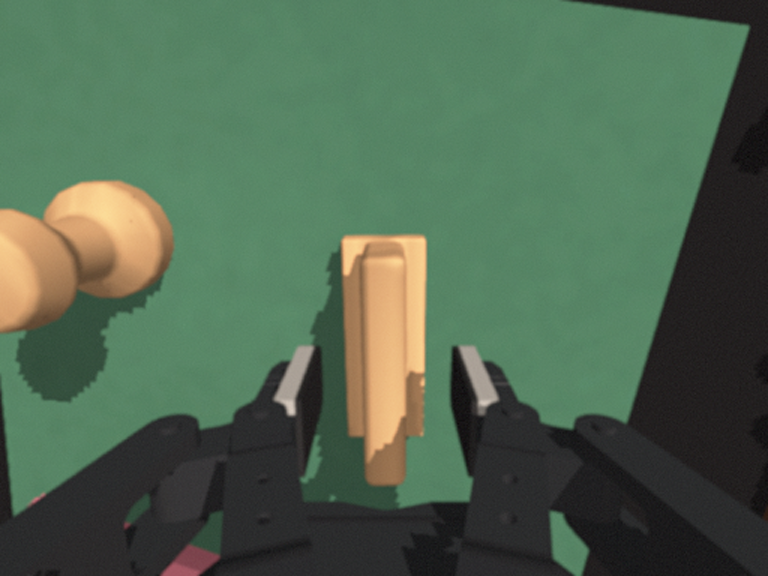

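View pics/z9.png

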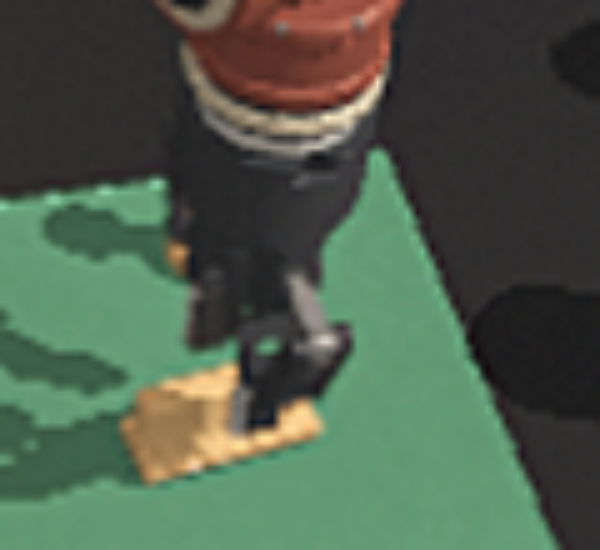

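Call:
step_arm(motion=[[0,0,-0.015,0,0,0,130],[0,0,-0.025,0,0,0,130],[0,0,-0.03,0,0,0,130],[0,0,-0.03,0,0,0,130],[0,0,-0.03,0,0,0,255],[0,0,-0.03,0,0,0,255],[0,0,-0.03,0,0,0,255],[0,0,-0.03,0,0,0,255]])

```text
time: 10.05
tool_pos: [0.4349, 0.2067, -0.0173]
tool_rot: [0.0, 0.66, 0.751, 0.0]
contact_force: [-0.5, -0.1, 0.6]
gripper_width: 0.147
```

```bash
python3 s.py; python3 look.py w10.png;python3 -c "
from h import *
save('scene','sc9.png');b=cv2.imread('pics/sc9.png')[180:290,420:540];cv2.imwrite('pics/z10.png',cv2.resize(b,(600,550)))"
```

```text
pos [ 0.4349  0.2067 -0.0173] F [-0.5393 -0.0599  0.5705] T [ 0.0468  0.0297 -0.0073] w 0.14715621758065636 toolz [ 0.0003  0.0001 -1.    ] tooly [0.9918 0.1281 0.0003] t 10.05
[ 0.43490715  0.2067327  -0.01730618]
```

View pics/w10.png

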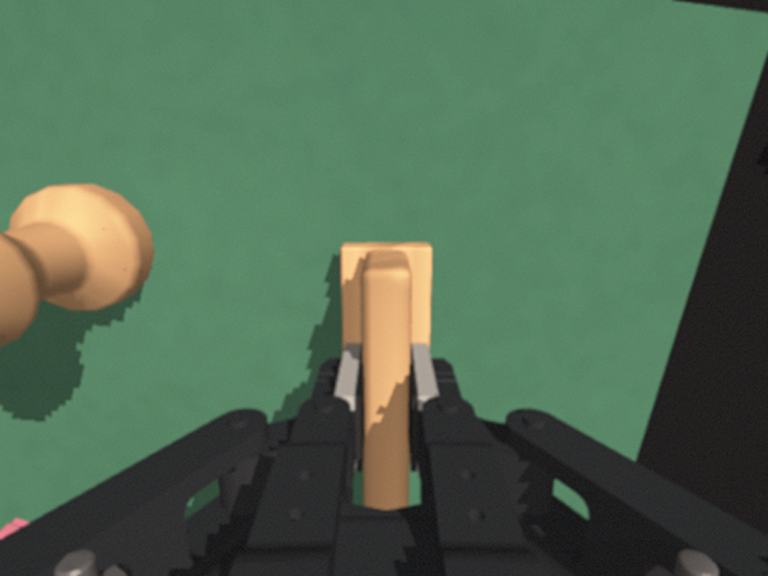

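View pics/z10.png

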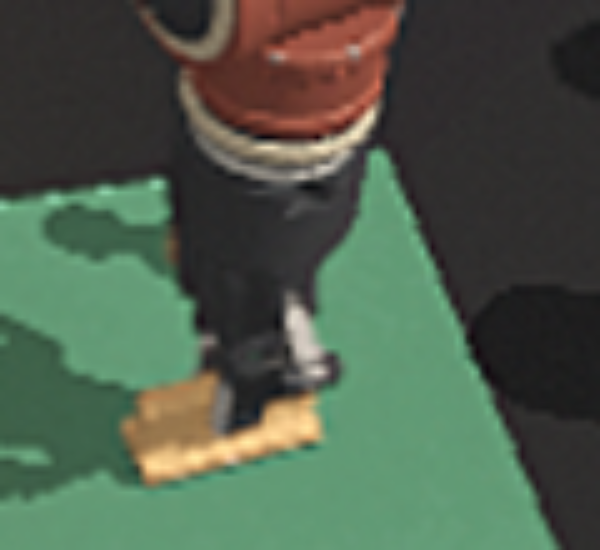

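```bash
cat > plan.py <<'E'
from fit import *
seats={'short':((.6406,.2069,.0309),.0381),'mid':((.6407,-.0069,.0304),.0686),'long':((.6427,-.2215,.030),-.0176)}
def target(k,y,h,off,x=0):
    S,yaw=seats[k]; R=Rs(yaw); P=np.array(S)+R@np.array([x,y,h-off])
    Rt=np.c_[R[:,1],R[:,0],-R[:,2]]  # tool x=+y seat, y=x seat, z=-z
    return P,Rt
def delta(P,Rt):
    s=monitor.state(); R0=q2R(s['tool_rot']); rv=Rr.from_matrix(Rt@R0.T).as_rotvec()
    return (P-s['tool_pos'])/.5, rv/1.5, s
def inseat(k,off):
    s=monitor.state(); S,yaw=seats[k]; R=Rs(yaw); p=R.T@(s['tool_pos']-S); F=R.T@s['contact_force']
    rel=R.T@q2R(s['tool_rot']); 
    print('seat: x %.4f y(TCP) %.4f h %.4f'%(p[0],p[1],p[2]+off),'F seat',np.round(F,2),'tilt err deg',np.round(np.degrees(Rr.from_matrix(np.c_[rel[:,1],rel[:,0],-rel[:,2]]).as_rotvec()),2),'w %.3f t %.2f'%(s['gripper_width'],s['time']))
E
python3 - <<'E'
from plan import *
off=.0183
for y,h in((-.027,.06),(-.027,.010)):
    P,Rt=target('short',y,h,off); d,r,s=delta(P,Rt); print(P,'shift',d,'turn',r)
E
```

```text
[0.6208 0.1791 0.067 ] shift [ 0.3717 -0.0553  0.1686] turn [ 0.029  -0.3477 -0.0589]
[0.6458 0.1801 0.0237] shift [ 0.4217 -0.0533  0.082 ] turn [ 0.029  -0.3477 -0.0589]
```

Call:
step_arm(motion=[[0,0,0.06,0,0,0,255],[0,0,0.15,0,0,0,255],[0.05,-0.01,0.23,0,-0.04,-0.01,255],[0.13,-0.02,0.28,0.007,-0.12,-0.02,255],[0.22,-0.035,0.28,0.014,-0.21,-0.04,255],[0.3,-0.05,0.26,0.022,-0.29,-0.05,255],[0.36,-0.055,0.22,0.029,-0.348,-0.059,255],[0.372,-0.055,0.18,0.029,-0.348,-0.059,255],[0.372,-0.055,0.169,0.029,-0.348,-0.059,255],[0.372,-0.055,0.169,0.029,-0.348,-0.059,255]])

```text
time: 11.15
tool_pos: [0.6196, 0.179, 0.0653]
tool_rot: [0.179, 0.67, 0.696, 0.185]
contact_force: [0.2, -1.1, 0.1]
gripper_width: 0.148
```

```bash
python3 -c "
from plan import *
inseat('short',.0183)"; python3 look.py w11.png;python3 -c "
from h import *
save('side','sd11.png');b=cv2.imread('pics/sd11.png')[130:330,380:620];cv2.imwrite('pics/z11.png',cv2.resize(b,(720,600)))"
```

```text
seat: x -0.0019 y(TCP) -0.0271 h 0.0591 F seat [ 0.17 -1.06 -0.03] tilt err deg [-0.03  0.19  0.  ] w 0.148 t 11.15
[0.61955287 0.17896418 0.06527729]
```

View pics/w11.png

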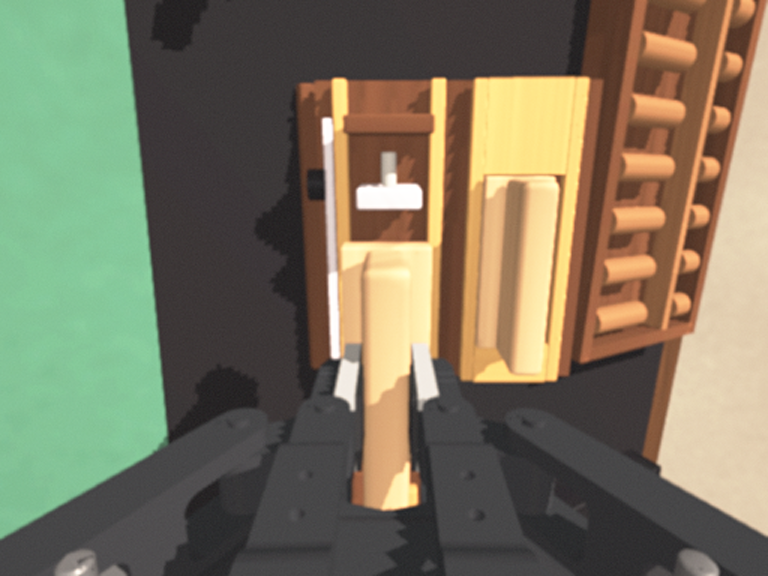

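View pics/z11.png

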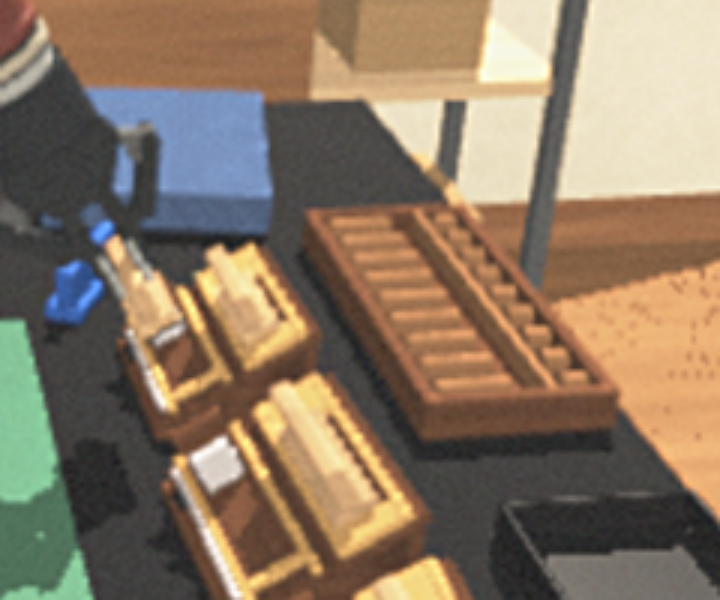

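```bash
cat >> plan.py <<'E'
def px2seat(k,fn,uv,z):
    S,yaw=seats[k]; R=Rs(yaw); f=np.load('pics/'+fn+'.npz'); M=f['M']; n=cv2.undistortPoints(np.array(uv,float).reshape(-1,1,2)/1.5,f['K'],f['D']).reshape(-1,2)
    d=np.c_[n,np.ones(len(n))]@(R.T@M[:3,:3]).T; o=R.T@(M[:3,3]-S); return o+d*((z-o[2])/d[:,2])[:,None]
E
python3 - <<'E'
from plan import *
print(px2seat('short','w11',[(347,85),(432,85),(435,200)],.006))
print('block/paddle',px2seat('short','w11',[(390,186),(390,208)],.028),px2seat('short','w11',[(390,208)],.0))
cr=cv2.imread('pics/w11.png')[70:270,290:450]; cv2.imwrite('pics/z12.png',cv2.resize(cr,(480,600),interpolation=cv2.INTER_CUBIC))
E
```

```text
[[-0.0181  0.0682  0.006 ]
 [ 0.0178  0.0681  0.006 ]
 [ 0.0205  0.0201  0.006 ]]
block/paddle [[0.0001 0.028  0.028 ]
 [0.0001 0.0192 0.028 ]] [[0.0002 0.0159 0.    ]]
```

View pics/z12.png

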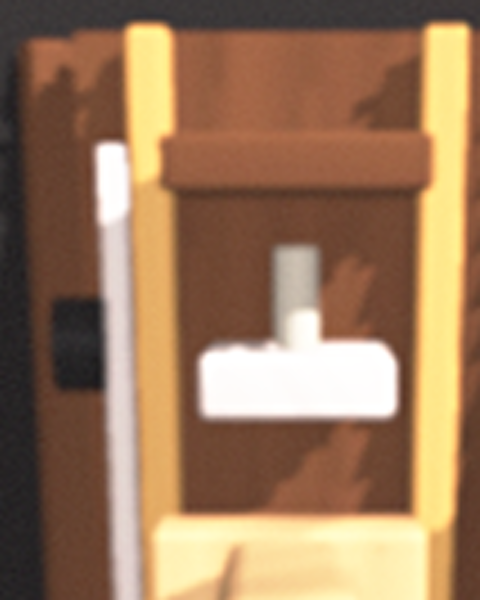

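```bash
cat > go.py <<'E'
import sys
from plan import *
k,off=sys.argv[1],float(sys.argv[2]); inseat(k,off)
for a in sys.argv[3:]:
    x,y,h=[float(v)/1000 for v in a.split(',')]
    P,Rt=target(k,y,h,off,x); d,r,s=delta(P,Rt); print(a,'shift',d,'turn',r)
E
python3 go.py short .0183 0,-31,30 0,-31,10 0,-21,10 0,-8,10
```

```text
seat: x 0.0011 y(TCP) -0.0266 h 0.0608 F seat [-1.34  0.89 -0.04] tilt err deg [ 0.01 -0.09 -0.  ] w 0.153 t 11.25
0,-31,30 shift [ 0.0293 -0.0076 -0.0545] turn [-0.0002  0.001  -0.0001]
0,-31,10 shift [ 0.0493 -0.0069 -0.0891] turn [-0.0002  0.001  -0.0001]
0,-21,10 shift [ 0.0485  0.0131 -0.0891] turn [-0.0002  0.001  -0.0001]
0,-8,10 shift [ 0.0475  0.0391 -0.0891] turn [-0.0002  0.001  -0.0001]
```

Call:
step_arm(motion=[[0.015,-0.004,-0.027,0,0,0,255],[0.029,-0.0076,-0.054,0,0,0,255],[0.04,-0.007,-0.072,0,0,0,255],[0.048,-0.007,-0.088,0,0,0,255],[0.048,-0.007,-0.088,0,0,0,255],[0.048,-0.007,-0.088,0,0,0,255],[0.048,-0.007,-0.088,0,0,0,255]])

```text
time: 11.95
tool_pos: [0.6451, 0.1759, 0.0238]
tool_rot: [0.18, 0.67, 0.696, 0.187]
contact_force: [-0.6, -0.2, 0.1]
gripper_width: 0.153
```

```bash
python3 go.py short .0183 0,-31,10 0,-21,10 0,-8,10;python3 look.py w12.png
```

```text
seat: x -0.0006 y(TCP) -0.0311 h 0.0105 F seat [-0.45 -0.21  0.34] tilt err deg [ 0.01 -0.07 -0.  ] w 0.153 t 11.95
0,-31,10 shift [ 0.0016  0.0004 -0.0003] turn [-0.0001  0.0008  0.    ]
0,-21,10 shift [ 0.0009  0.0203 -0.0003] turn [-0.0001  0.0008  0.    ]
0,-8,10 shift [-0.0001  0.0463 -0.0003] turn [-0.0001  0.0008  0.    ]
[0.64512142 0.17590471 0.02384288]
```

View pics/w12.png

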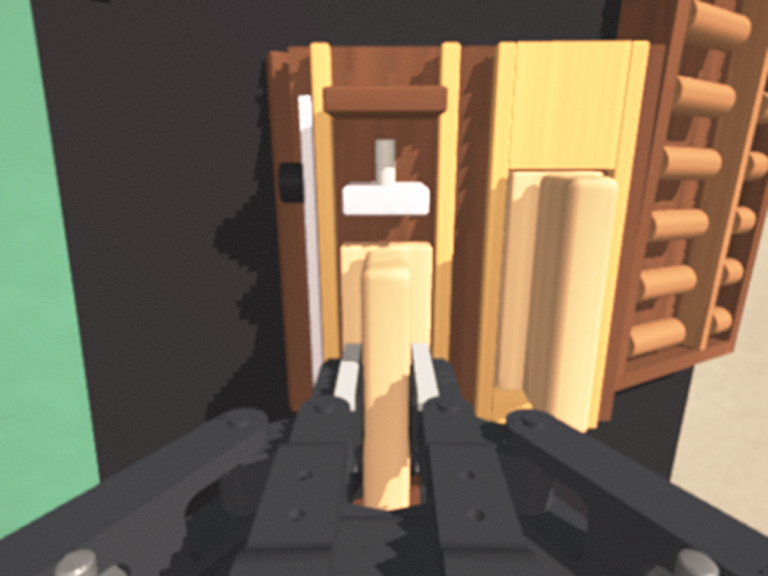

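Call:
step_arm(motion=[[0,0.004,0,0,0,0,255],[0,0.008,0,0,0,0,255],[0,0.01,0,0,0,0,255],[0,0.01,0,0,0,0,255]])

```text
time: 12.4
tool_pos: [0.6447, 0.1809, 0.023]
tool_rot: [0.18, 0.67, 0.696, 0.187]
contact_force: [0.4, 0.4, -0.6]
gripper_width: 0.148
```

Call:
step_arm(motion=[[0,0.002,0,0,0,0,255],[0,0.004,0,0,0,0,255],[0,0.004,0,0,0,0,255]])

```text
time: 12.7
tool_pos: [0.6448, 0.1828, 0.023]
tool_rot: [0.18, 0.67, 0.696, 0.186]
contact_force: [0.2, -0.3, -0.8]
gripper_width: 0.153
```

Call:
step_arm(motion=[[0,0.002,0,0,0,0,255],[0,0.004,0,0,0,0,255],[0,0.004,0,0,0,0,255]])

```text
time: 13.0
tool_pos: [0.6448, 0.1848, 0.023]
tool_rot: [0.18, 0.67, 0.696, 0.186]
contact_force: [-0.1, -0.2, -0.3]
gripper_width: 0.147
```

Call:
step_arm(motion=[[0,0.002,0,0,0,0,255],[0,0.004,0,0,0,0,255],[0,0.004,0,0,0,0,255]])

```text
time: 13.3
tool_pos: [0.6448, 0.1868, 0.023]
tool_rot: [0.18, 0.67, 0.696, 0.186]
contact_force: [-0.3, 0.5, -0.9]
gripper_width: 0.151
```

Call:
step_arm(motion=[[0,0.002,0,0,0,0,255],[0,0.004,0,0,0,0,255],[0,0.004,0,0,0,0,255]])

```text
time: 13.6
tool_pos: [0.6447, 0.1883, 0.023]
tool_rot: [0.18, 0.67, 0.696, 0.186]
contact_force: [-1.5, -2.3, 1.0]
gripper_width: 0.151
```

Call:
step_arm(motion=[[0,0.003,0,0,0,0,255],[0,0.006,0,0,0,0,255],[0,0.006,0,0,0,0,255]])

```text
time: 13.9
tool_pos: [0.6446, 0.1917, 0.0229]
tool_rot: [0.18, 0.67, 0.696, 0.186]
contact_force: [-1.3, -4.2, 0.7]
gripper_width: 0.149
```

Call:
step_arm(motion=[[0,0.004,0,0,0,0,255],[0,0.008,0,0,0,0,255],[0,0.012,0,0,0,0,255],[0,0.016,0,0,0,0,255],[0,0.019,0,0,0,0,255],[0,0.019,0,0,0,0,255],[0,0.019,0,0,0,0,255]])

```text
time: 14.6
tool_pos: [0.6445, 0.2009, 0.0228]
tool_rot: [0.18, 0.67, 0.696, 0.186]
contact_force: [-1.8, -6.8, 1.4]
gripper_width: 0.15
```

```bash
python3 go.py short .0183 0,-6,10 0,-6,1;python3 look.py w13.png
```

```text
seat: x -0.0009 y(TCP) -0.0061 h 0.0094 F seat [-1.11 -6.69  2.23] tilt err deg [-0.05  0.04  0.02] w 0.150 t 14.60
0,-6,10 shift [0.0009 0.0002 0.0019] turn [ 0.0006 -0.0005  0.0001]
0,-6,1 shift [ 0.0099  0.0006 -0.0137] turn [ 0.0006 -0.0005  0.0001]
[0.64450653 0.20093768 0.02277613]
```

View pics/w13.png

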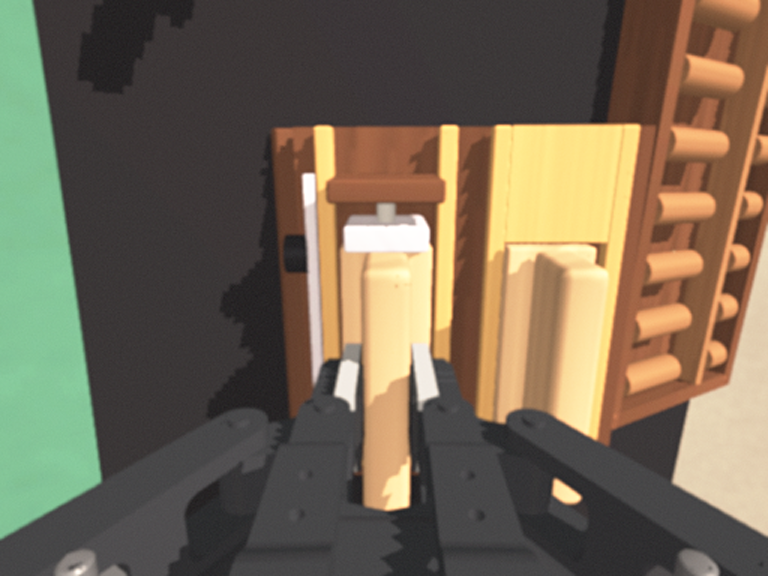

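Call:
step_arm(motion=[[0.004,0.0002,-0.005,0,0,0,255],[0.008,0.0004,-0.011,0,0,0,255],[0.009,0.0004,-0.013,0,0,0,255],[0.009,0.0004,-0.013,0,0,0,255]])

```text
time: 15.05
tool_pos: [0.6495, 0.2012, 0.0167]
tool_rot: [0.18, 0.67, 0.696, 0.186]
contact_force: [-1.1, -6.1, 1.1]
gripper_width: 0.153
```

```bash
python3 go.py short .0183 0,-6,1 0,-6,-1
```

```text
seat: x 0.0004 y(TCP) -0.0061 h 0.0016 F seat [-0.56 -6.05  1.63] tilt err deg [-0.04 -0.01 -0.  ] w 0.153 t 15.05
0,-6,1 shift [-0.0001  0.0001 -0.0015] turn [0.0003 0.0001 0.0002]
0,-6,-1 shift [ 0.0019  0.0002 -0.005 ] turn [0.0003 0.0001 0.0002]
```

Call:
step_arm(motion=[[0.001,0,-0.002,0,0,0,255],[0.002,0,-0.004,0,0,0,255],[0.002,0,-0.004,0,0,0,255]])

```text
time: 15.35
tool_pos: [0.6496, 0.2011, 0.0165]
tool_rot: [0.179, 0.67, 0.696, 0.185]
contact_force: [-23.7, -9.8, 23.3]
gripper_width: 0.149
```

```bash
python3 go.py short .0183 0,-6,-1
```

```text
seat: x 0.0004 y(TCP) -0.0061 h 0.0015 F seat [-9.13 -8.94 32.21] tilt err deg [-0.1   0.11  0.02] w 0.149 t 15.35
0,-6,-1 shift [ 0.0018  0.0003 -0.0047] turn [ 0.0012 -0.0013  0.0004]
```

Call:
step_arm(motion=[[-0.0015,0,0.003,0,0,0,255],[-0.002,0,0.0038,0,0,0,255],[-0.002,0,0.0038,0,0,0,190],[-0.002,0,0.0038,0,0,0,190],[-0.002,0,0.0038,0,0,0,190],[-0.002,0,0.0038,0,0,0,190]])

```text
time: 15.95
tool_pos: [0.6494, 0.2019, 0.0166]
tool_rot: [0.179, 0.67, 0.696, 0.187]
contact_force: [0.2, -0.3, -0.1]
gripper_width: 0.247
```

```bash
python3 go.py short .0183 0,-6,40 0,-6,90;python3 look.py w14.png
```

```text
seat: x 0.0003 y(TCP) -0.0053 h 0.0016 F seat [ 0.1  -0.33 -0.2 ] tilt err deg [ 0.03 -0.03 -0.  ] w 0.247 t 15.95
0,-6,40 shift [-0.0388 -0.0028  0.0663] turn [-0.0003  0.0003 -0.0001]
0,-6,90 shift [-0.0888 -0.0047  0.1529] turn [-0.0003  0.0003 -0.0001]
[0.64939911 0.2019052  0.01655721]
```

View pics/w14.png

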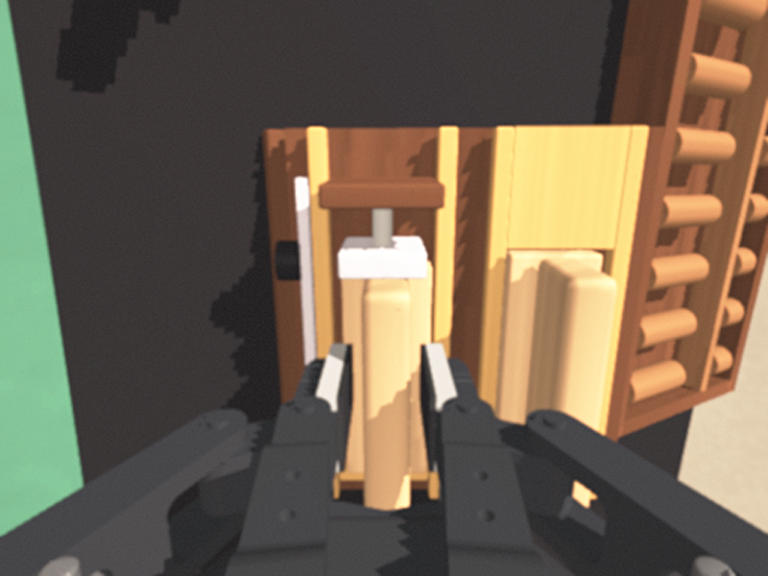

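Call:
step_arm(motion=[[-0.01,0,0.017,0,0,0,190],[-0.03,0,0.05,0,0,0,190],[-0.06,0,0.103,0,0,0,190],[-0.089,0,0.153,0,0,0,150],[-0.089,0,0.153,0,0,0,130]])

```text
time: 16.5
tool_pos: [0.6064, 0.2025, 0.0987]
tool_rot: [0.182, 0.669, 0.695, 0.19]
contact_force: [0.5, -0.0, 0.7]
gripper_width: 0.491
```

```bash
cat > pick.py <<'E'
import sys
from plan import *
x,y,z,yaw=[float(v) for v in sys.argv[1:5]]; a=np.radians(yaw)
ty=np.array([np.cos(a),np.sin(a),0]); tz=np.array([0,0,-1.]); Rt=np.c_[np.cross(ty,tz),ty,tz]
d,r,s=delta(np.array([x,y,z]),Rt); print('shift',d,'turn',r,s['tool_pos'],s['contact_force'],s['time'])
E
python3 pick.py .4507 -.0112 .10 -16.8; python3 look.py w15.png
```

```text
shift [-0.3115 -0.4275  0.0025] turn [ 0.0439  0.3535 -0.2157] [0.6064 0.2025 0.0987] [ 0.5016 -0.0094  0.7082] 16.5
[0.6064337  0.20254605 0.09874176]
```

View pics/w15.png

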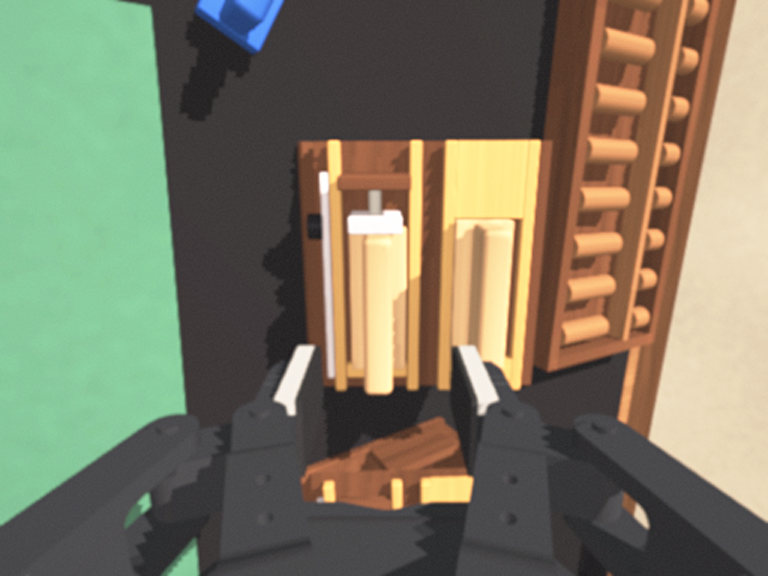

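Call:
step_arm(motion=[[-0.03,-0.03,0.04,0.005,0.04,-0.025,130],[-0.06,-0.08,0.06,0.01,0.1,-0.05,130],[-0.1,-0.14,0.07,0.018,0.16,-0.08,130],[-0.15,-0.2,0.07,0.026,0.22,-0.12,130],[-0.2,-0.27,0.06,0.035,0.29,-0.17,130],[-0.25,-0.34,0.04,0.044,0.35,-0.21,130],[-0.3,-0.4,0.01,0.044,0.3535,-0.216,130],[-0.3115,-0.4275,0.0,0.044,0.3535,-0.216,130],[-0.3115,-0.4275,0.0,0.044,0.3535,-0.216,130],[-0.3115,-0.4275,0.0,0.044,0.3535,-0.216,130]])

```text
time: 17.55
tool_pos: [0.449, -0.0123, 0.0924]
tool_rot: [-0.003, 0.803, 0.596, -0.003]
contact_force: [0.8, 0.7, -0.4]
gripper_width: 0.49
```

```bash
python3 pick.py .4507 -.0112 -.020 -16.8; python3 look.py w16.png
```

```text
shift [ 0.0035  0.0022 -0.2248] turn [-0.0006 -0.0062  0.0007] [ 0.449  -0.0123  0.0924] [ 0.7795  0.7125 -0.4442] 17.55
[ 0.44896625 -0.01227617  0.09240697]
```

View pics/w16.png

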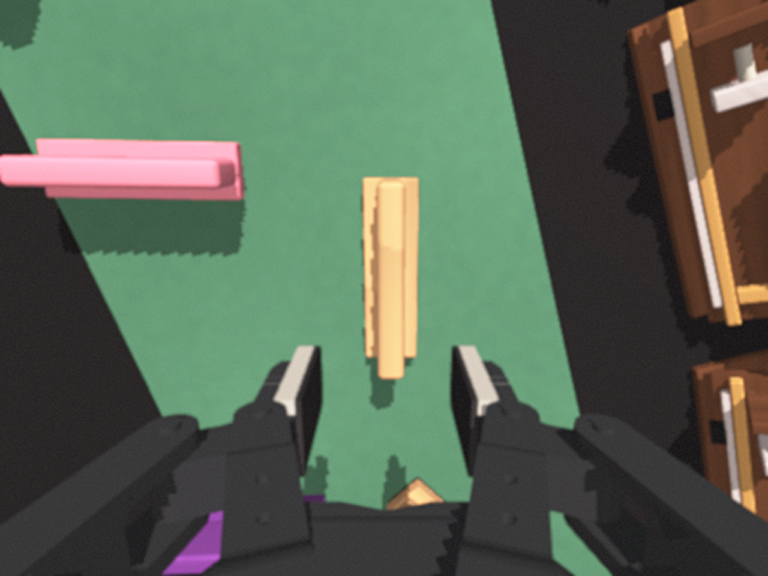

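Run:
```python
from h import *
for z,uv in ((.043,[(392,180),(391.5,378)]),(.013,[(391,178),(391.5,356.5)])):
    p=wz('w16.png',np.array(uv)/1.5,z); print(p.mean(0),np.linalg.norm(p[0]-p[1]),np.degrees(np.arctan2(-(p[0]-p[1])[0],(p[0]-p[1])[1])))
```

```text
[ 0.45253235 -0.00998717  0.043     ] 0.10409572783807172 -16.842179772902917
[ 0.45205615 -0.01090532  0.013     ] 0.10451142405868163 -16.562982623529045
```

Call:
step_arm(motion=[[0.003,0.002,-0.06,0,0,0,130],[0.003,0.002,-0.13,0,0,0,130],[0.003,0.002,-0.19,0,0,0,130],[0.003,0.002,-0.22,0,0,0,130],[0.003,0.002,-0.232,0,0,0,130],[0.003,0.002,-0.232,0,0,0,130],[0.003,0.002,-0.232,0,0,0,255],[0.003,0.002,-0.232,0,0,0,255],[0.003,0.002,-0.232,0,0,0,255],[0.003,0.002,-0.232,0,0,0,255]])

```text
time: 18.6
tool_pos: [0.4522, -0.0115, -0.0214]
tool_rot: [-0.002, 0.803, 0.596, -0.002]
contact_force: [-0.7, 2.1, 5.2]
gripper_width: 0.15
```

```bash
python3 s.py
python3 - <<'E'
from plan import *
s=monitor.state(); off=.0005-s['tool_pos'][2]; print('off',off)
for y,h in((-.025,.06),):
    P,Rt=target('mid',y,h,off); d,r,s=delta(P,Rt); print(P,'shift',d,'turn',r)
E
```

```text
pos [ 0.4522 -0.0115 -0.0214] F [-0.7139  2.0918  5.1729] T [ 0.1445 -0.0219  0.0642] w 0.15003296256759163 toolz [-0.0053  0.0001 -1.    ] tooly [ 0.9572 -0.2893 -0.0051] t 18.6
off 0.02193594945651227
[ 0.6234 -0.0331  0.0634] shift [ 0.3425 -0.0433  0.1696] turn [-0.0388 -0.3522  0.236 ]
```

Call:
step_arm(motion=[[0,0,0.05,0,0,0,255],[0,0,0.14,0,0,0,255],[0.04,-0.005,0.22,-0.004,-0.035,0.024,255],[0.1,-0.012,0.27,-0.01,-0.1,0.067,255],[0.17,-0.022,0.28,-0.019,-0.17,0.115,255],[0.24,-0.03,0.27,-0.027,-0.24,0.16,255],[0.3,-0.04,0.24,-0.034,-0.31,0.207,255],[0.34,-0.045,0.2,-0.0388,-0.352,0.236,255],[0.3425,-0.049,0.172,-0.0388,-0.352,0.236,255],[0.3425,-0.049,0.17,-0.0388,-0.352,0.236,255]])

```text
time: 19.6
tool_pos: [0.6189, -0.0355, 0.0579]
tool_rot: [0.172, 0.661, 0.706, 0.186]
contact_force: [-0.2, 0.4, -0.8]
gripper_width: 0.151
```

```bash
python3 look.py w17.png; python3 go.py mid .0219 0,-28,30 0,-28,10
```

```text
[ 0.61890573 -0.03548572  0.05793121]
seat: x -0.0046 y(TCP) -0.0272 h 0.0587 F seat [-1.37 -0.46 -1.95] tilt err deg [ 0.01  0.46 -0.07] w 0.149 t 19.65
0,-28,30 shift [ 0.0367  0.0009 -0.0451] turn [-0.0002 -0.0053  0.0006]
0,-28,10 shift [ 0.0567  0.0023 -0.0798] turn [-0.0002 -0.0053  0.0006]
```

View pics/w17.png

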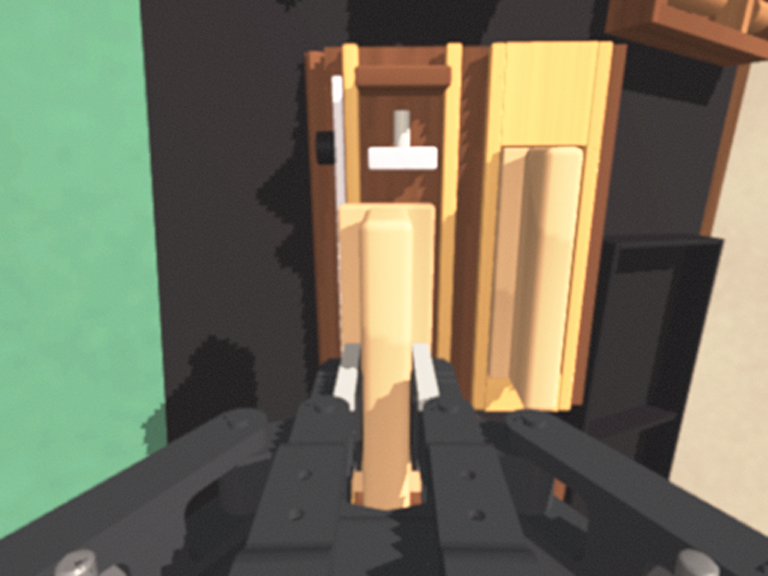

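Run:
```python
from plan import *
print(px2seat('mid','w17',[(358,47),(447,47),(440,300)],.006), px2seat('mid','w17',[(369,158),(437,158),(403,169)],.028))
```

```text
[[-0.0177  0.0819  0.006 ]
 [ 0.0182  0.0817  0.006 ]
 [ 0.0185 -0.0255  0.006 ]] [[-0.0128  0.039   0.028 ]
 [ 0.0133  0.0389  0.028 ]
 [ 0.0003  0.0349  0.028 ]]
```

Call:
step_arm(motion=[[0.015,0.001,-0.02,0,-0.002,0,255],[0.035,0.001,-0.045,0,-0.003,0,255],[0.045,0.002,-0.06,0,-0.003,0,255],[0.053,0.002,-0.075,0,-0.003,0,255],[0.053,0.002,-0.075,0,-0.003,0,255],[0.053,0.002,-0.075,0,-0.003,0,255],[0.053,0.002,-0.075,0,-0.003,0,255]])

```text
time: 20.35
tool_pos: [0.6485, -0.0349, 0.0251]
tool_rot: [0.178, 0.659, 0.706, 0.189]
contact_force: [0.4, -0.2, -1.2]
gripper_width: 0.15
```

```bash
python3 go.py mid .0219 0,-28,10 0,-20,10;python3 look.py w18.png
```

```text
seat: x 0.0025 y(TCP) -0.0285 h 0.0144 F seat [-0.3  -0.26 -1.2 ] tilt err deg [-0.07 -0.1   0.02] w 0.150 t 20.35
0,-28,10 shift [ 0.0001  0.001  -0.0101] turn [0.0007 0.0012 0.0002]
0,-20,10 shift [-0.001   0.0169 -0.0101] turn [0.0007 0.0012 0.0002]
[ 0.64851448 -0.03491139  0.02513405]
```

View pics/w18.png

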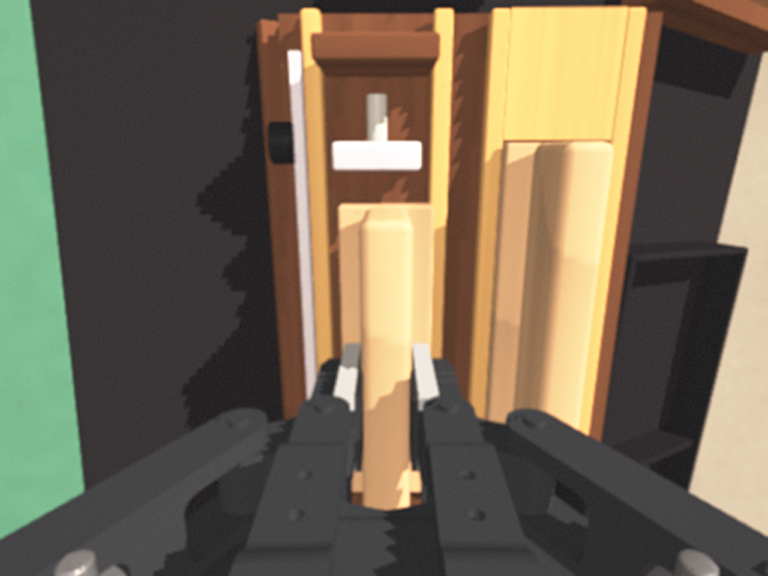

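Call:
step_arm(motion=[[0,0.004,-0.005,0,0,0,255],[0,0.007,-0.0095,0,0,0,255],[-0.0005,0.01,-0.0095,0,0,0,255],[-0.0005,0.01,-0.0095,0,0,0,255]])

```text
time: 20.8
tool_pos: [0.6477, -0.0295, 0.0194]
tool_rot: [0.177, 0.659, 0.706, 0.189]
contact_force: [-0.2, -0.8, -1.6]
gripper_width: 0.151
```

Call:
step_arm(motion=[[0,0.002,0,0,0,0,255],[0,0.004,0,0,0,0,255],[0,0.004,0,0,0,0,255]])

```text
time: 21.1
tool_pos: [0.6481, -0.0277, 0.0197]
tool_rot: [0.177, 0.659, 0.706, 0.189]
contact_force: [0.4, 0.3, -2.0]
gripper_width: 0.151
```

Call:
step_arm(motion=[[0,0.002,0,0,0,0,255],[0,0.004,0,0,0,0,255],[0,0.004,0,0,0,0,255]])

```text
time: 21.4
tool_pos: [0.648, -0.0257, 0.0196]
tool_rot: [0.177, 0.659, 0.706, 0.189]
contact_force: [-0.7, -0.6, -0.2]
gripper_width: 0.155
```

Call:
step_arm(motion=[[0,0.002,0,0,0,0,255],[0,0.004,0,0,0,0,255],[0,0.004,0,0,0,0,255]])

```text
time: 21.7
tool_pos: [0.6481, -0.024, 0.0197]
tool_rot: [0.177, 0.659, 0.706, 0.189]
contact_force: [0.2, -1.1, -1.0]
gripper_width: 0.151
```

```bash
python3 go.py mid .0219 0,-20,10
```

```text
seat: x 0.0000 y(TCP) -0.0175 h 0.0096 F seat [-0.37 -1.12 -0.89] tilt err deg [-0.08 -0.06  0.04] w 0.151 t 21.70
0,-20,10 shift [-0.0001 -0.005   0.0007] turn [0.0009 0.0008 0.0001]
```

Call:
step_arm(motion=[[0,0.002,0,0,0,0,255],[0,0.004,0,0,0,0,255],[0,0.004,0,0,0,0,255]])

```text
time: 22.0
tool_pos: [0.648, -0.0221, 0.0197]
tool_rot: [0.177, 0.659, 0.706, 0.189]
contact_force: [-1.3, -3.3, -0.2]
gripper_width: 0.153
```

Call:
step_arm(motion=[[0,0.002,0,0,0,0,255],[0,0.004,0,0,0,0,255],[0,0.004,0,0,0,0,255]])

```text
time: 22.3
tool_pos: [0.648, -0.0198, 0.0196]
tool_rot: [0.177, 0.659, 0.706, 0.189]
contact_force: [-1.8, -3.7, -0.3]
gripper_width: 0.152
```

Call:
step_arm(motion=[[0,0.004,0,0,0,0,255],[-0.0005,0.008,0,0,0,0,255],[-0.001,0.012,0,0,0,0,255],[-0.0015,0.016,0,0,0,0,255],[-0.002,0.0186,0,0,0,0,255],[-0.002,0.0186,0,0,0,0,255],[-0.002,0.0186,0,0,0,0,255]])

```text
time: 23.0
tool_pos: [0.6474, -0.0107, 0.0198]
tool_rot: [0.178, 0.659, 0.706, 0.189]
contact_force: [1.1, -6.0, -1.8]
gripper_width: 0.148
```

```bash
python3 look.py w19.png; python3 go.py mid .0219 0,-4,10 0,-4,2 0,-4,0
```

```text
[ 0.64735737 -0.01074432  0.01980473]
seat: x 0.0001 y(TCP) -0.0043 h 0.0095 F seat [-1.33 -4.96 -2.49] tilt err deg [-0.1  -0.1   0.03] w 0.151 t 23.05
0,-4,10 shift [-0.0008  0.0006  0.0007] turn [0.0011 0.0012 0.0003]
0,-4,2 shift [ 0.0072  0.0011 -0.0131] turn [0.0011 0.0012 0.0003]
0,-4,0 shift [ 0.0092  0.0013 -0.0166] turn [0.0011 0.0012 0.0003]
```

View pics/w19.png

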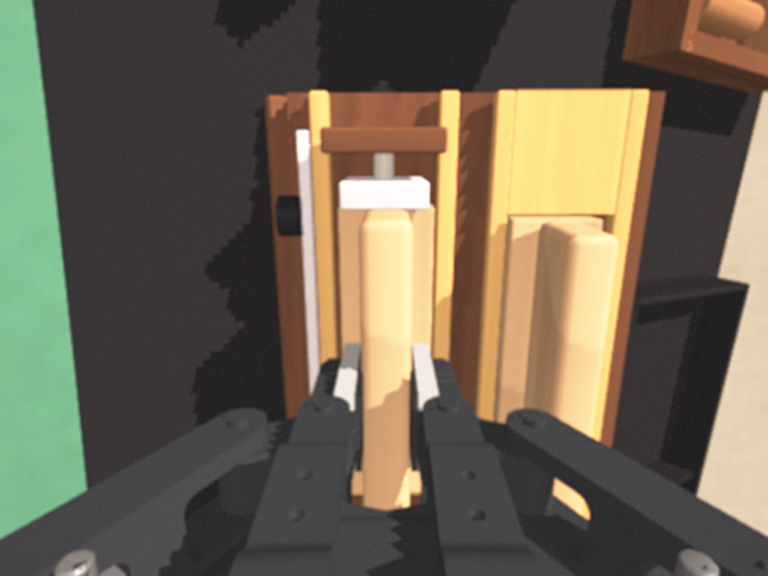

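Run:
```python
from plan import *
print('mid',px2seat('mid','w18',[(377,141),(377,169)],.028)[:,1],px2seat('mid','w19',[(384,179),(384,207)],.028)[:,1])
print('short',px2seat('short','w12',[(386,184),(386,214)],.028)[:,1],px2seat('short','w13',[(386,219),(386,249)],.028)[:,1],px2seat('short','w14',[(386,241),(386,275)],.028)[:,1])
```

```text
mid [0.0431 0.0351] [0.0567 0.0486]
short [0.028  0.0191] [0.0428 0.0335] [0.0382 0.0279]
```

Call:
step_arm(motion=[[0.003,0.0002,-0.005,0,0,0,255],[0.006,0.0004,-0.01,0,0,0,255],[0.0075,0.0005,-0.0131,0,0,0,255],[0.0075,0.0005,-0.0131,0,0,0,255]])

```text
time: 23.45
tool_pos: [0.6518, -0.0107, 0.014]
tool_rot: [0.178, 0.659, 0.706, 0.19]
contact_force: [-0.6, -6.3, -1.2]
gripper_width: 0.151
```

```bash
python3 go.py mid .0219 0,-4,0
```

```text
seat: x 0.0012 y(TCP) -0.0045 h 0.0023 F seat [-1.51 -6.27 -0.56] tilt err deg [-0.11 -0.19  0.01] w 0.151 t 23.45
0,-4,0 shift [ 0.0001  0.001  -0.0052] turn [0.001  0.0023 0.0006]
```

Below lip height; go on down in small steps until the floor is felt.

Call:
step_arm(motion=[[0.0,0,-0.0025,0,0,0,255],[0.0,0,-0.003,0,0,0,255],[0.0,0,-0.003,0,0,0,255]])

```text
time: 23.75
tool_pos: [0.6522, -0.0107, 0.0132]
tool_rot: [0.179, 0.659, 0.705, 0.19]
contact_force: [-0.0, -4.9, 1.5]
gripper_width: 0.149
```

```bash
python3 go.py mid .0219 0,-4,0
```

```text
seat: x 0.0011 y(TCP) -0.0046 h 0.0014 F seat [ 0.45 -4.92  1.45] tilt err deg [-0.12 -0.24  0.01] w 0.149 t 23.75
0,-4,0 shift [-0.0006  0.0012 -0.0035] turn [0.0011 0.0029 0.0006]
```

Call:
step_arm(motion=[[0.001,0,-0.002,0,0,0,255],[0.001,0,-0.002,0,0,0,255],[0.001,0,-0.002,0,0,0,255]])

```text
time: 24.05
tool_pos: [0.6523, -0.0107, 0.0132]
tool_rot: [0.178, 0.659, 0.706, 0.19]
contact_force: [-13.7, -6.7, 15.1]
gripper_width: 0.151
```

```bash
python3 go.py mid .0219 0,-4,0
```

```text
seat: x 0.0012 y(TCP) -0.0046 h 0.0013 F seat [-4.63 -5.78 20.16] tilt err deg [-0.09 -0.18  0.04] w 0.151 t 24.05
0,-4,0 shift [-0.0009  0.0011 -0.0034] turn [0.001  0.0021 0.0001]
```

Call:
step_arm(motion=[[-0.001,0,0.002,0,0,0,255],[-0.001,0,0.002,0,0,0,190],[-0.001,0,0.002,0,0,0,190],[-0.001,0,0.002,0,0,0,190],[-0.001,0,0.002,0,0,0,190]])

```text
time: 24.55
tool_pos: [0.6507, -0.0098, 0.0114]
tool_rot: [0.177, 0.659, 0.706, 0.189]
contact_force: [-0.3, 0.1, 0.9]
gripper_width: 0.251
```

```bash
python3 look.py w20.png; python3 go.py mid .0219 0,-4,90
```

```text
[ 0.65065202 -0.00981456  0.0113743 ]
seat: x -0.0011 y(TCP) -0.0037 h 0.0006 F seat [-0.18 -0.64 -0.05] tilt err deg [-0.03 -0.04  0.02] w 0.255 t 24.60
0,-4,90 shift [-0.0873 -0.0066  0.1559] turn [0.0003 0.0005 0.    ]
```

View pics/w20.png

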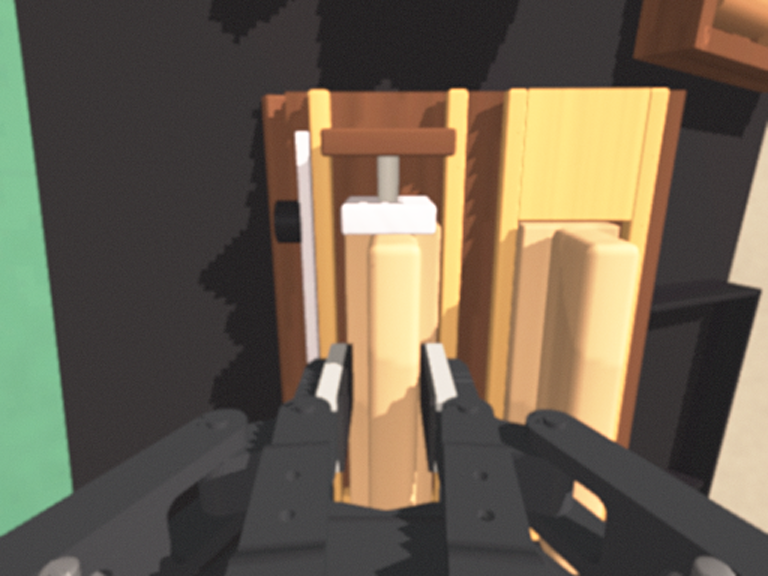

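Call:
step_arm(motion=[[-0.008,0,0.018,0,0,0,190],[-0.028,0,0.052,0,0,0,190],[-0.058,0,0.105,0,0,0,190],[-0.087,0,0.156,0,0,0,150],[-0.087,0,0.156,0,0,0,130]])

```text
time: 25.1
tool_pos: [0.6091, -0.0108, 0.0954]
tool_rot: [0.181, 0.658, 0.705, 0.191]
contact_force: [-0.3, -0.1, -0.0]
gripper_width: 0.488
```

```bash
python3 look.py w21.png; python3 pick.py .4455 -.2175 .10 28.3
```

```text
[ 0.60910017 -0.01076465  0.09535884]
shift [-0.3259 -0.4138  0.0138] turn [-0.0971  0.3424  0.2767] [ 0.6084 -0.0106  0.0931] [-0.3338  0.0989 -0.5324] 25.15
```

View pics/w21.png

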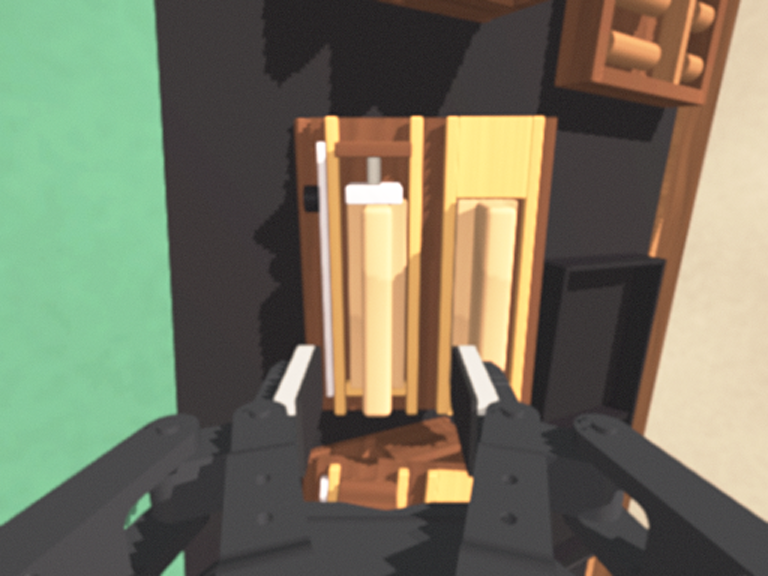

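Mid seated. On to the long one.

Call:
step_arm(motion=[[-0.03,-0.03,0.04,-0.01,0.034,0.028,130],[-0.06,-0.08,0.06,-0.025,0.09,0.07,130],[-0.1,-0.14,0.07,-0.042,0.15,0.12,130],[-0.15,-0.2,0.07,-0.06,0.21,0.17,130],[-0.2,-0.27,0.06,-0.08,0.28,0.226,130],[-0.26,-0.33,0.04,-0.0971,0.3424,0.2767,130],[-0.31,-0.39,0.02,-0.0971,0.3424,0.2767,130],[-0.326,-0.414,0.014,-0.0971,0.3424,0.2767,130],[-0.326,-0.414,0.014,-0.0971,0.3424,0.2767,130],[-0.326,-0.414,0.014,-0.0971,0.3424,0.2767,130]])

```text
time: 26.15
tool_pos: [0.4445, -0.2169, 0.0963]
tool_rot: [-0.002, 0.513, 0.858, -0.002]
contact_force: [-0.2, -0.1, 1.5]
gripper_width: 0.49
```

```bash
python3 look.py w22.png; python3 pick.py .4455 -.2175 -.019 28.3
```

```text
[ 0.4444675  -0.21685949  0.09632456]
shift [ 0.0013 -0.0016 -0.2314] turn [ 0.0006 -0.0033  0.0001] [ 0.4448 -0.2167  0.0967] [ 0.2998 -0.5892 -0.4462] 26.2
```

View pics/w22.png

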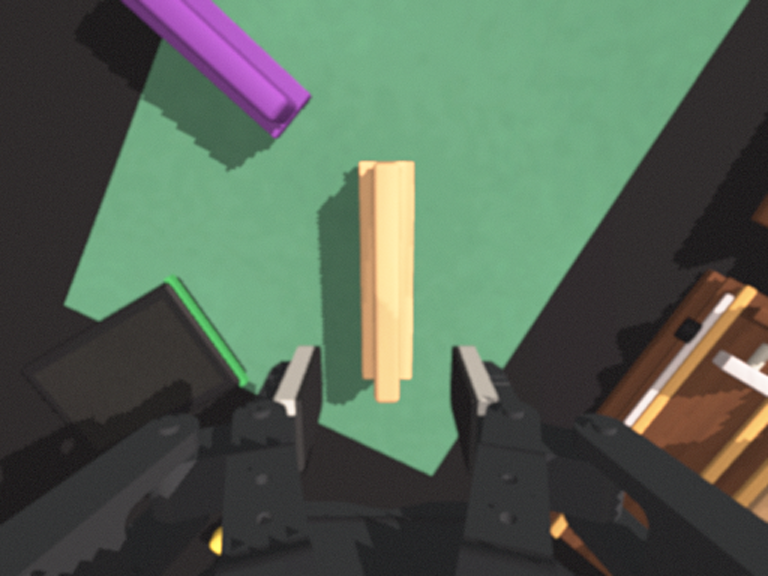

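Run:
```python
from h import *
for z,uv in ((.043,[(387.5,163),(387.5,401)]),(.013,[(387,162),(387,379)])):
    p=wz('w22.png',np.array(uv)/1.5,z); print(p.mean(0),np.linalg.norm(p[0]-p[1]),np.degrees(np.arctan2(-(p[0]-p[1])[0],(p[0]-p[1])[1])))
```

```text
[ 0.44517997 -0.21723355  0.043     ] 0.1277160098577628 28.250009686269642
[ 0.44538762 -0.21832323  0.013     ] 0.12946374981024167 28.23364131684732
```

Call:
step_arm(motion=[[0.001,-0.002,-0.06,0,0,0,130],[0.001,-0.002,-0.13,0,0,0,130],[0.001,-0.002,-0.19,0,0,0,130],[0.001,-0.002,-0.22,0,0,0,130],[0.001,-0.002,-0.231,0,0,0,130],[0.001,-0.002,-0.231,0,0,0,130],[0.001,-0.002,-0.231,0,0,0,255],[0.001,-0.002,-0.231,0,0,0,255],[0.001,-0.002,-0.231,0,0,0,255],[0.001,-0.002,-0.231,0,0,0,255]])

```text
time: 27.2
tool_pos: [0.446, -0.219, -0.0172]
tool_rot: [-0.001, 0.513, 0.858, -0.002]
contact_force: [0.2, 1.1, 6.2]
gripper_width: 0.157
```

```bash
python3 s.py
python3 - <<'E'
from plan import *
s=monitor.state(); off=.0005-s['tool_pos'][2]; print('off',off)
for y,h in((-.028,.06),):
    P,Rt=target('long',y,h,off); d,r,s=delta(P,Rt); print(P,'shift',d,'turn',r)
E
```

```text
pos [ 0.446  -0.219  -0.0172] F [0.2463 1.1431 6.1866] T [ 0.1649 -0.044   0.0331] w 0.15682998287239966 toolz [-0.0028 -0.0026 -1.    ] tooly [ 0.8808  0.4734 -0.0037] t 27.2
off 0.017744727906994245
[ 0.6211 -0.2491  0.0666] shift [ 0.3501 -0.0602  0.1677] turn [ 0.0843 -0.3452 -0.3323]
```

Call:
step_arm(motion=[[0,0,0.05,0,0,0,255],[0,0,0.14,0,0,0,255],[0.04,-0.005,0.22,0.008,-0.035,-0.033,255],[0.1,-0.015,0.27,0.024,-0.1,-0.095,255],[0.17,-0.03,0.28,0.04,-0.165,-0.159,255],[0.24,-0.04,0.27,0.056,-0.23,-0.222,255],[0.3,-0.055,0.24,0.072,-0.295,-0.285,255],[0.34,-0.06,0.2,0.0843,-0.3452,-0.3323,255],[0.35,-0.06,0.172,0.0843,-0.3452,-0.3323,255],[0.35,-0.06,0.168,0.0843,-0.3452,-0.3323,255]])

```text
time: 28.2
tool_pos: [0.6178, -0.2468, 0.0612]
tool_rot: [0.18, 0.689, 0.678, 0.181]
contact_force: [-0.5, 0.1, -1.1]
gripper_width: 0.148
```

```bash
python3 look.py w23.png; python3 go.py long .0177 0,-28,30 0,-28,10
```

```text
[ 0.61775766 -0.24684003  0.06122537]
seat: x -0.0042 y(TCP) -0.0263 h 0.0580 F seat [-0.5  -0.3  -0.48] tilt err deg [ 0.25  0.29 -0.02] w 0.149 t 28.25
0,-28,30 shift [ 0.0352 -0.0039 -0.0443] turn [-0.0027 -0.0033 -0.0012]
0,-28,10 shift [ 0.0552 -0.0043 -0.0789] turn [-0.0027 -0.0033 -0.0012]
```

View pics/w23.png

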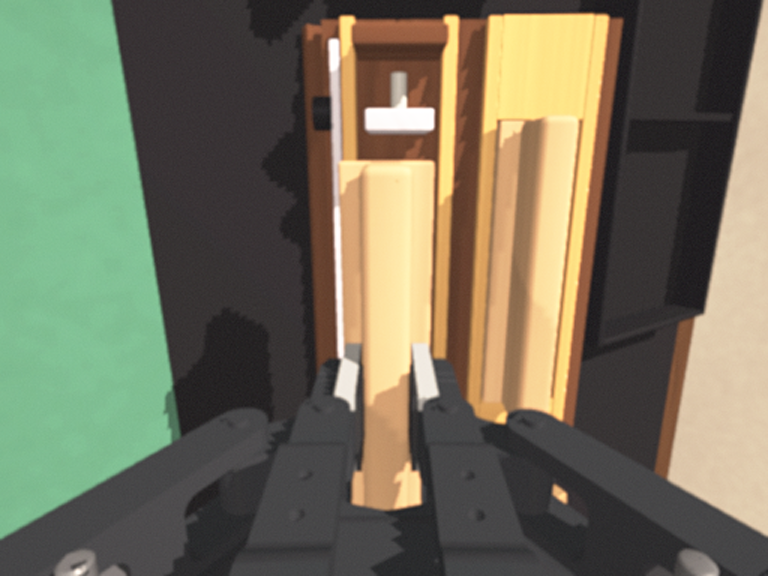

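Run:
```python
from plan import *
print(px2seat('long','w23',[(356,20),(444,20),(437,300)],.006), px2seat('long','w23',[(365,109),(434,109),(400,133)],.028))
```

```text
[[-0.0174  0.094   0.006 ]
 [ 0.0183  0.0938  0.006 ]
 [ 0.0188 -0.0252  0.006 ]] [[-0.0131  0.0583  0.028 ]
 [ 0.0132  0.0582  0.028 ]
 [ 0.0003  0.0496  0.028 ]]
```

Call:
step_arm(motion=[[0.015,-0.001,-0.02,-0.001,-0.002,0,255],[0.032,-0.003,-0.043,-0.001,-0.002,0,255],[0.043,-0.003,-0.062,-0.001,-0.002,0,255],[0.052,-0.003,-0.078,-0.001,-0.002,0,255],[0.052,-0.003,-0.078,-0.001,-0.002,0,255],[0.052,-0.003,-0.078,-0.001,-0.002,0,255],[0.052,-0.003,-0.078,-0.001,-0.002,0,255]])

```text
time: 28.95
tool_pos: [0.646, -0.25, 0.0268]
tool_rot: [0.185, 0.688, 0.677, 0.182]
contact_force: [-0.0, -0.4, -0.6]
gripper_width: 0.151
```

```bash
python3 go.py long .0177 0,-28,10 0,-22,10;python3 look.py w24.png
```

```text
seat: x 0.0017 y(TCP) -0.0285 h 0.0130 F seat [-0.32 -0.35 -0.52] tilt err deg [ 0.04 -0.13  0.07] w 0.151 t 28.95
0,-28,10 shift [ 0.      0.0009 -0.0069] turn [ 0.0001  0.0015 -0.0009]
0,-22,10 shift [ 0.0003  0.0129 -0.0069] turn [ 0.0001  0.0015 -0.0009]
[ 0.64603525 -0.25003733  0.02676746]
```

View pics/w24.png

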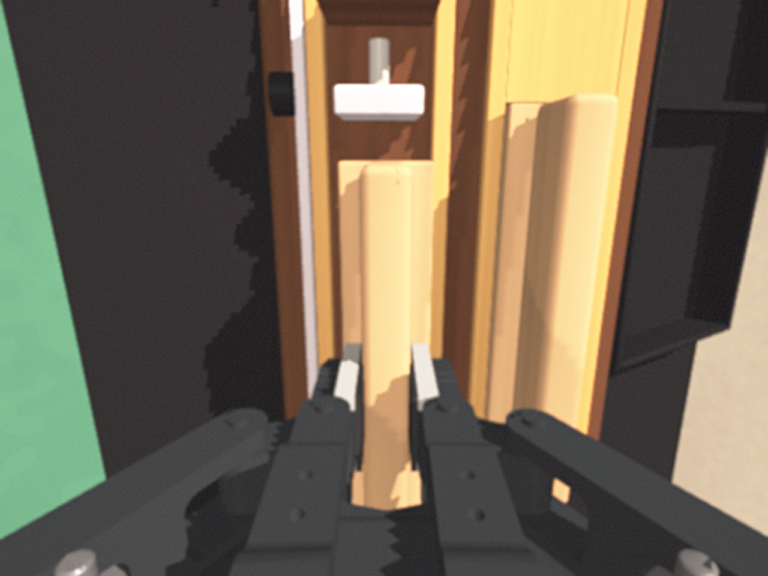

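Call:
step_arm(motion=[[0,0.004,-0.004,0,0,0,255],[0,0.008,-0.0065,0,0,0,255],[0,0.012,-0.0065,0,0,0,255],[0,0.014,-0.0065,0,0,0,255],[0,0.014,-0.0065,0,0,0,255]])

```text
time: 29.5
tool_pos: [0.6458, -0.2426, 0.0229]
tool_rot: [0.185, 0.688, 0.677, 0.182]
contact_force: [-0.5, 0.1, -1.0]
gripper_width: 0.15
```

Call:
step_arm(motion=[[0,0.002,0,0,0,0,255],[0,0.004,0,0,0,0,255],[0,0.004,0,0,0,0,255]])

```text
time: 29.8
tool_pos: [0.6457, -0.2407, 0.0228]
tool_rot: [0.185, 0.688, 0.677, 0.182]
contact_force: [0.1, 0.7, -0.5]
gripper_width: 0.149
```

Call:
step_arm(motion=[[0,0.002,0,0,0,0,255],[0,0.004,0,0,0,0,255],[0,0.004,0,0,0,0,255]])

```text
time: 30.1
tool_pos: [0.6457, -0.2386, 0.0228]
tool_rot: [0.185, 0.688, 0.677, 0.182]
contact_force: [0.2, -0.1, -1.1]
gripper_width: 0.15
```

Call:
step_arm(motion=[[0,0.002,0,0,0,0,255],[0,0.004,0,0,0,0,255],[0,0.004,0,0,0,0,255]])

```text
time: 30.4
tool_pos: [0.6458, -0.2368, 0.0229]
tool_rot: [0.185, 0.688, 0.677, 0.182]
contact_force: [0.1, -0.6, -0.6]
gripper_width: 0.147
```

```bash
python3 go.py long .0177 0,-4,10
```

```text
seat: x -0.0007 y(TCP) -0.0152 h 0.0099 F seat [-0.16 -0.56 -0.58] tilt err deg [ 0.06 -0.08  0.06] w 0.147 t 30.40
0,-4,10 shift [0.0014 0.0224 0.0009] turn [-0.0003  0.001  -0.001 ]
```

Call:
step_arm(motion=[[0.0005,0.002,0,0,0,0,255],[0.001,0.004,0,0,0,0,255],[0.001,0.004,0,0,0,0,255]])

```text
time: 30.7
tool_pos: [0.6462, -0.2353, 0.0229]
tool_rot: [0.185, 0.688, 0.677, 0.182]
contact_force: [-1.9, -3.2, -0.9]
gripper_width: 0.151
```

Call:
step_arm(motion=[[0,0.002,0,0,0,0,255],[0,0.004,0,0,0,0,255],[0,0.004,0,0,0,0,255]])

```text
time: 31.0
tool_pos: [0.6463, -0.2329, 0.0229]
tool_rot: [0.185, 0.688, 0.677, 0.182]
contact_force: [-2.2, -3.7, 0.4]
gripper_width: 0.152
```

Call:
step_arm(motion=[[0,0.004,0,0,0,0,255],[0,0.008,0,0,0,0,255],[0,0.012,0,0,0,0,255],[0,0.016,0,0,0,0,255],[0.0005,0.0196,0,0,0,0,255],[0.0005,0.0196,0,0,0,0,255],[0.0005,0.0196,0,0,0,0,255]])

```text
time: 31.7
tool_pos: [0.6465, -0.2233, 0.023]
tool_rot: [0.185, 0.688, 0.677, 0.182]
contact_force: [-3.5, -5.2, 0.9]
gripper_width: 0.154
```

```bash
python3 look.py w25.png; python3 go.py long .0177 0,-2,10 0,-2,2 0,-2,0
```

```text
[ 0.64649587 -0.2233049   0.02296934]
seat: x -0.0002 y(TCP) -0.0018 h 0.0097 F seat [-3.52 -6.79  0.83] tilt err deg [ 0.01 -0.09  0.09] w 0.151 t 31.75
0,-2,10 shift [ 0.0001 -0.0004  0.0008] turn [ 0.0004  0.001  -0.0009]
0,-2,2 shift [ 0.0081 -0.0005 -0.0131] turn [ 0.0004  0.001  -0.0009]
0,-2,0 shift [ 0.0101 -0.0006 -0.0166] turn [ 0.0004  0.001  -0.0009]
```

View pics/w25.png

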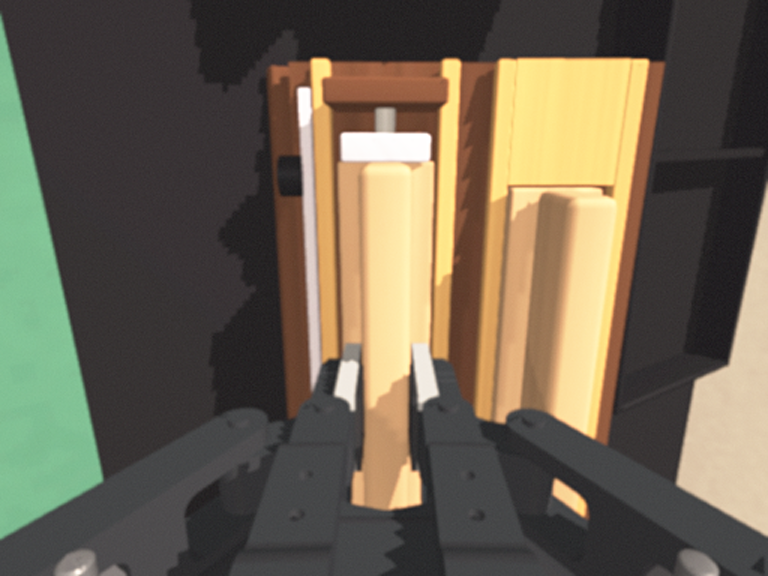

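Call:
step_arm(motion=[[0.003,0,-0.005,0,0,0,255],[0.006,0,-0.01,0,0,0,255],[0.008,0,-0.0131,0,0,0,255],[0.008,0,-0.0131,0,0,0,255]])

```text
time: 32.15
tool_pos: [0.6515, -0.2238, 0.0174]
tool_rot: [0.186, 0.688, 0.677, 0.182]
contact_force: [-1.5, -5.7, 1.1]
gripper_width: 0.152
```

```bash
python3 go.py long .0177 0,-2,0
```

```text
seat: x 0.0013 y(TCP) -0.0022 h 0.0024 F seat [-0.63 -5.72  1.61] tilt err deg [-0.03 -0.21  0.05] w 0.152 t 32.15
0,-2,0 shift [ 0.      0.0003 -0.0054] turn [ 0.0007  0.0025 -0.0003]
```

Call:
step_arm(motion=[[0,0,-0.0025,0,0,0,255],[0.0,0,-0.003,0,0,0,255],[0.0,0,-0.003,0,0,0,255]])

```text
time: 32.45
tool_pos: [0.6518, -0.2239, 0.0171]
tool_rot: [0.186, 0.688, 0.677, 0.183]
contact_force: [-6.0, -3.9, 6.6]
gripper_width: 0.151
```

```bash
python3 go.py long .0177 0,-2,0
```

```text
seat: x 0.0015 y(TCP) -0.0022 h 0.0020 F seat [-1.8  -3.96  8.7 ] tilt err deg [-0.02 -0.25  0.08] w 0.151 t 32.45
0,-2,0 shift [-0.0005  0.0005 -0.0049] turn [ 0.0007  0.0029 -0.0006]
```

Call:
step_arm(motion=[[0.0007,0,-0.0012,0,0,0,255],[0.0007,0,-0.0012,0,0,0,255],[0,0,0,0,0,0,190],[0,0,0,0,0,0,190],[0,0,0,0,0,0,190],[0,0,0,0,0,0,190]])

```text
time: 33.05
tool_pos: [0.6504, -0.2223, 0.0143]
tool_rot: [0.184, 0.688, 0.677, 0.182]
contact_force: [-0.0, -0.6, 1.0]
gripper_width: 0.258
```

```bash
python3 look.py w26.png; python3 go.py long .0177 0,-2,90
```

```text
[ 0.65043432 -0.22226309  0.01434375]
seat: x -0.0011 y(TCP) -0.0008 h 0.0003 F seat [0.41 0.78 0.05] tilt err deg [ 0.12 -0.05  0.05] w 0.255 t 33.10
0,-2,90 shift [-0.0878 -0.001   0.1565] turn [-0.0009  0.0006 -0.0012]
```

View pics/w26.png

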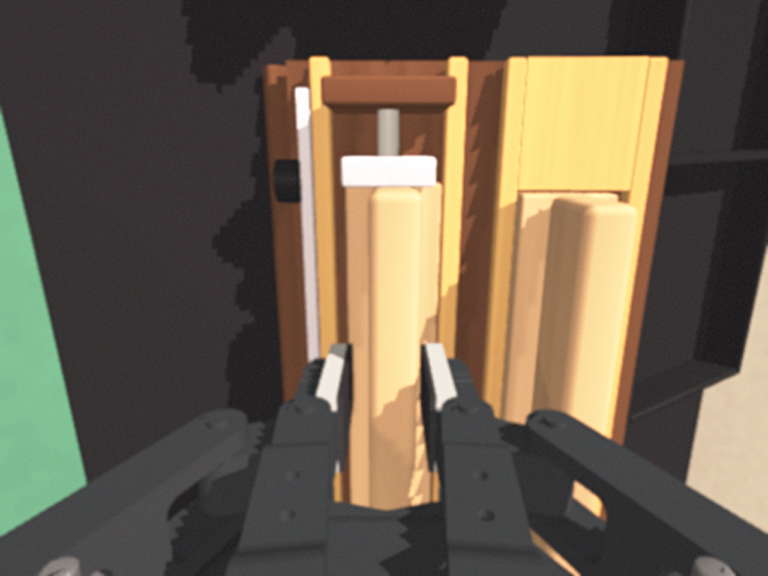

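Call:
step_arm(motion=[[-0.008,0,0.018,0,0,0,190],[-0.028,0,0.052,0,0,0,190],[-0.058,0,0.105,0,0,0,190],[-0.09,0,0.17,0,0,0,190],[-0.1,0.03,0.24,0,0.03,0,190],[-0.1,0.08,0.3,0,0.06,0,190],[-0.1,0.14,0.36,0,0.09,0,190],[-0.1,0.18,0.4,0,0.1,0,190],[-0.1,0.18,0.4,0,0.1,0,190],[-0.1,0.18,0.4,0,0.1,0,190]])

```text
time: 34.1
tool_pos: [0.6004, -0.1329, 0.2151]
tool_rot: [0.134, 0.7, 0.689, 0.13]
contact_force: [-0.6, -0.5, -0.6]
gripper_width: 0.249
```

```bash
python3 s.py; python3 look.py w27.png
python3 - <<'E'
from h import *
save('side','s27.png',1.5); save('scene','sc27.png',1.5)
b=cv2.imread('pics/s27.png')[190:450,400:600]; a=cv2.imread('pics/sc27.png')[300:450,190:570]
cv2.imwrite('pics/z27.png',cv2.resize(b,(460,598))); cv2.imwrite('pics/z28.png',cv2.resize(a,(798,315)))
E
```

```text
pos [ 0.6004 -0.1329  0.2151] F [-0.6114 -0.4635 -0.617 ] T [ 0.0201  0.1907 -0.0226] w 0.24938078017638154 toolz [ 0.3669 -0.0081 -0.9302] tooly [ 0.9302 -0.0133  0.3669] t 34.1
[ 0.60038798 -0.13294115  0.21512104]
```

View pics/w27.png

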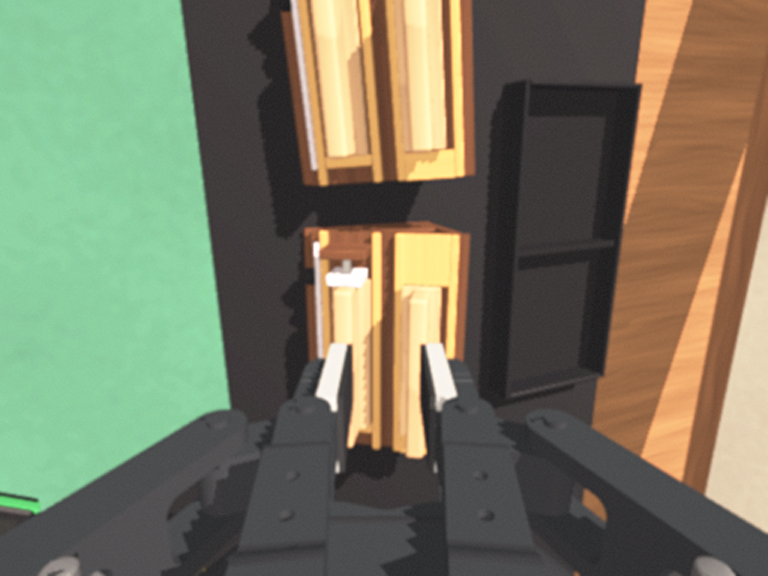

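View pics/z27.png

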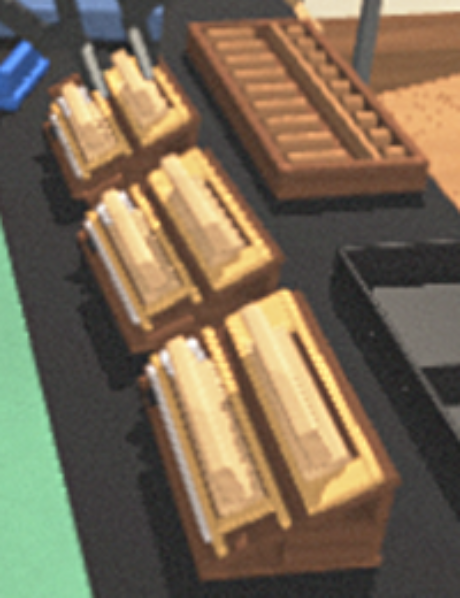

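View pics/sc27.png

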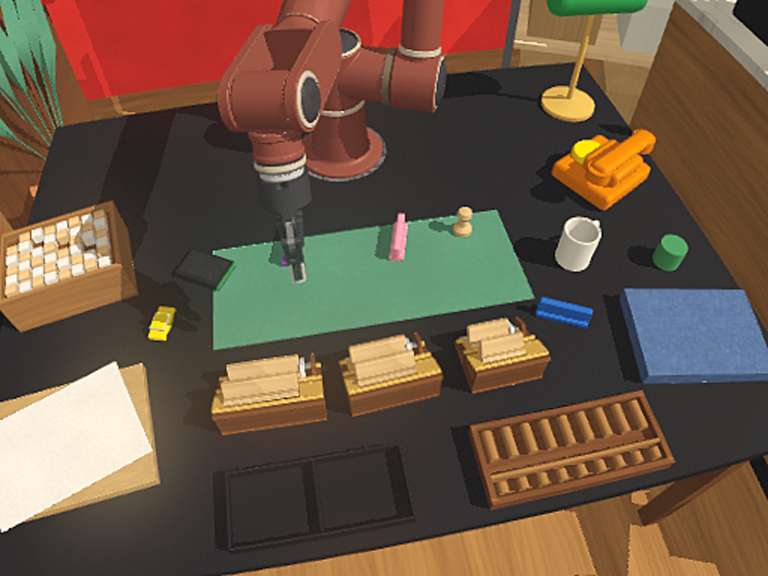

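Call:
step_arm(motion=[[0,-0.08,0,0,0,0,190],[0,-0.16,0,0,0,0,190],[0,-0.24,0,0,0,0,190],[0,-0.26,0,0,0,0,190],[0,-0.26,0,0,0,0,190]])

```text
time: 34.75
tool_pos: [0.5993, -0.2648, 0.2127]
tool_rot: [0.132, 0.702, 0.688, 0.13]
contact_force: [-0.3, 0.9, 0.0]
gripper_width: 0.254
```

```bash
python3 look.py w28.png
```

```text
[ 0.5993135  -0.26483809  0.21271238]
```

View pics/w28.png

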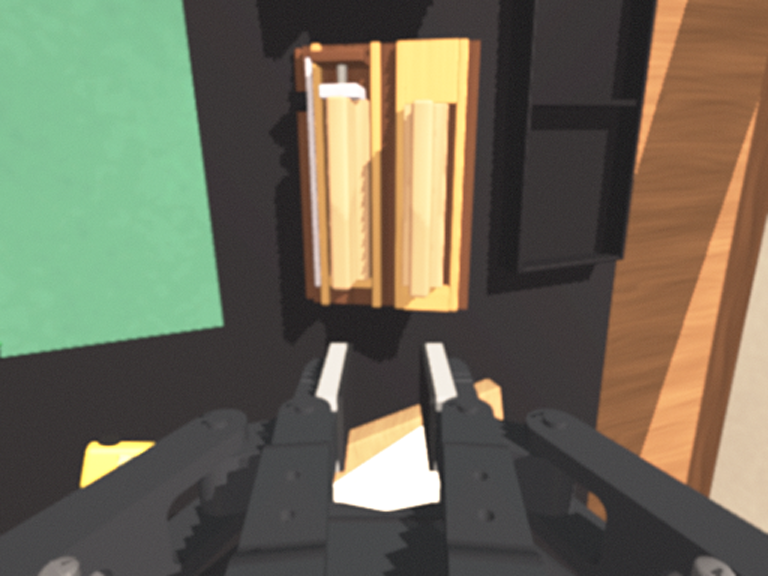

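Run:
```python
from plan import *
f=np.load('pics/w28.npz'); im=cv2.cvtColor(f['pixels'],cv2.COLOR_RGB2BGR)[20:215,190:325]
cv2.imwrite('pics/z29.png',cv2.resize(im,None,fx=3,fy=3,interpolation=cv2.INTER_CUBIC))
for a in [(0,-.0705,.006),(0,-.0705,.0),(.0,-.0705,.042),(0,.0595,.042),(0,.0515,.028),(0,.0595,.028)]:
    S,yaw=seats['long']; print(a,(wproj('w28.png',np.array(S)+Rs(yaw)@np.array(a))[0]-[190,20])*3)
```

```text
(0, -0.0705, 0.006) [131.1128 491.0393]
(0, -0.0705, 0.0) [134.4327 487.2356]
(0.0, -0.0705, 0.042) [108.8445 516.5506]
(0, 0.0595, 0.042) [ 96.4586 126.7705]
(0, 0.0515, 0.028) [107.9693 157.0741]
(0, 0.0595, 0.028) [107.2172 131.4702]
```

View pics/z29.png

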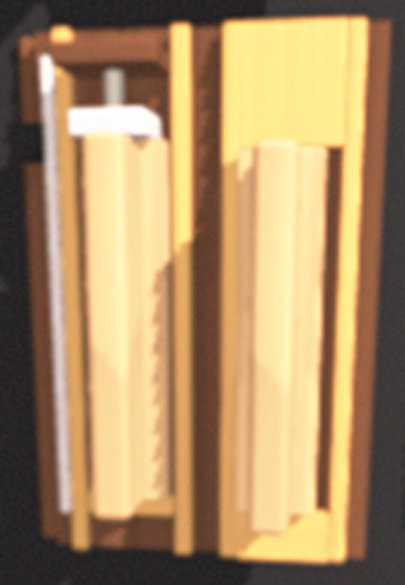

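```bash
python3 -c "
from h import *
print(manip.job_done()); print(monitor.state()['time'])"
```

```text
the job is handed in; nothing more can be done
None
the job is handed in; nothing more can be done
```

I put all three loose stamps away, in the order short, mid, long, and handed the job in at about 35 s of the 72 s allowed. `job_done` gives no verdict.

- **Seating:** I felt for each paddle with the stamp's end, and contact showed as about 3 N. I pressed each back about 13 mm, lowered the stamp until its floor contact showed, and let go. The brief press on the floor reached about 32 N on the short stamp; it passed through the stamp, not the gripper's body.
- **Last checks:** The closing pictures show each stamp lying flat between paddle and lip in the cradle of its own length. The samples, the coloured look-alikes and the other desk things look to be where they were. The gripper was clear and force readings were near zero.
- **Disagreement:** The fingertips actually end about 35 to 45 mm behind the reported TCP. My first close on the short stamp therefore shut on air above the ridge, touching nothing. After that I worked from the pictures, commanding the TCP slightly below table height for the grasps.
- **Smaller offset:** The seat floors were felt about 1 to 2 mm higher than my camera estimate, within the stated calibration.

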